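Put the small kit away in the covered instrument drawer

TASK

Put the small kit on the bench away in the covered drawer of the little white cabinet: pull the drawer fully open, lift the loose metal cover plate off its two pins and set it aside, and put every kit item that is out (any of the yellow box of pH strips, the two white stirring bars and the two red stoppers) into the drawer. Then seat the cover plate back flat over both pins and push the drawer fully home without slamming it. The white porcelain crucible that stands among the kit stays out on the bench; do not knock it over.

Things in the scene. Friction and masses are not known exactly. Their poses are not given: they have to be found in the camera images.
- drawer (a joint): The cabinet's only drawer: 0 = fully home (as it starts), 0.125 m = fully open, at its stop. It slides along -x of cabinet_top; sliding friction about 2 N and light damping; it stays where it is left.
- cabinet_top (a point): Centre of the flat top of the white cabinet (140 deep x 220 wide, 91 high, fixed to the bench). Its x axis points from the drawer front to the back of the cabinet, y along its width, z up. The front face of the housing is 70 mm along -x from here. The top is a free place where the cover plate (112 x 196) can be set down; the top of its rib then stands 121 mm above the bench.
- drawer_handle (a point): Middle of the drawer's round steel bar handle: 10 mm thick, 90 mm long along its own y (horizontal, along the cabinet's width), 66 mm above the bench, 36 mm in front of the blue drawer front (31 mm of free space between bar and front). Moves with the drawer; axes as cabinet_top. The blue front, 12 thick and 216 wide, reaches 87 mm above the bench.
- tray (a point): Centre of the inner floor of the drawer, 15 mm above the bench; moves with the drawer; axes as cabinet_top. The inside is 116 mm along x and 160 mm along y; the side walls (20 mm thick, carrying the pins) rise 36 mm above this floor, the blue front 72 mm. Fully open, the whole inside lies in front of the housing, whose face is then about 9 mm behind the inner back of the drawer.
- seat (a point): On the drawer: the point midway between the feet of the two pins, level with the top of the side walls on which the plate rests (36 mm above tray); axes as cabinet_top. The pins are steel, 8 mm thick, 12 mm tall with rounded tips, 89 mm to either side along y.
- cover_plate (a point): Centre of the underside of the loose aluminium cover plate: 112 (x) x 196 (y) x 5 mm thick, about 150 g, z up, with two 12 mm holes 89 mm to either side along its y. Seated it coincides with seat; turned by half a turn it fits as well. Seated there is 4 mm of free height above its rib in the housing.
- cover_grip (a point): A point on the cover plate's black rib handle, 27 mm above the plate's underside (22 mm above its upper face), to grip it at. The rib stands upright in the middle of the plate: 12 mm thick along the plate's y, 70 mm long along its x, its top 30 mm above the underside. Axes as cover_plate.
- strips_c (a point): Centre of the yellow flat box of pH strips, 18 (x) x 72 (y) x 9 mm high, lying flat. May be absent.
- stir_bar_a_c (a point): Centre of a white stirring bar, 10 (x) x 30 (y) x 10 mm, lying on the bench. May be absent.
- stopper_a_c (a point): Centre of a red rubber stopper, round, standing wide end up, 25 mm wide at the top tapering slightly downward, 24 mm high, z along its axis. May be absent.
- stopper_b_c (a point): Centre of a second, equal red rubber stopper. May be absent.
- stir_bar_b_c (a point): Centre of a second, equal white stirring bar. May be absent.
- cup_c (a point): Centre (half-way up) of the white porcelain crucible, an open round cup 41 mm across at the rim, narrower below, 32 mm high, standing upright among the kit; it stays out. z along its axis.
Things that resemble listed ones, but are neither listed nor needed, are in the scene too. Leave any blue or purple look-alike of the part that bears stopper_b_c alone.

How it is judged:
By the outcome, as a careful person would: the job done as asked, in the order asked, and still so for the second after the job is handed in, with the robot touching nothing.
Of strips, stir_bar_a, stir_bar_b, stopper_a, stopper_b only 3 to 5 are there at a start; the rules pass over those that are not, and their reading is None.
At some moment in a run one of strips, stir_bar_a, stir_bar_b, stopper_a, stopper_b may be knocked a few centimetres aside while the robot is not near it.
Once in a run the grip may slacken for a moment while it holds something.
It also fails if it takes over 210 s, if anything falls off the work surface, if the arm or the gripper's body presses on something with over 40 N, if the wrist force passes 120 N, or if a joint passes its speed limit or range.

ROBOT

A 7-joint arm with a two-finger parallel gripper is mounted at the origin on the work surface; the furniture and walls round the work are solid. World frame = base frame: x ahead of the robot, y to its left, z up, the work surface at z = 0. Lengths are in m, angles in rad, forces in N, time in s.
With the tool pointing down it reaches from about 0.4 to 0.875 m from the base axis. Payload 19.3 kg.
Tool frame: the origin (TCP) lies between the finger pads; the fingertips stand 17 mm ahead of it and the grasp point (between the pads) lies 2 mm behind it; z points along the fingers, x is the direction in which the jaws open and shut, and the axes are right-handed (so a half turn about z gives the same grasp; the last joint's range is limited). The gripper opens to 85 mm and grips with 20 to 120 N. Pads are 22 mm wide; open, the fingers measure 114 mm over their backs; the gripper's body (76 mm by 85 mm) begins 54 mm behind the grasp point. The pads swing forward as they close: fully open they stand 13 mm farther back than shut.
Start: joints at [1.106, 0.521, -0.036, 1.599, 0.021, 1.021, -0.113], TCP at [0.24, -0.577, 0.213] pointing down, gripper open.
Joint ranges: [-2.91, 2.91], [-0.3, 2.13], [-1.5, 1.42], [0.17, 2.43], [-1.26, 4.41], [0.16, 1.93], [-2.52, 2.52]. Speed limits (rad/s): [1.89, 1.89, 2.39, 2.39, 3.01, 3.01, 3.01].

INTERFACE

Orientations are given as [roll, pitch, yaw] about the fixed x, y, z axes, in that order (R = Rz(yaw) Ry(pitch) Rx(roll)).
In Python, from workcell import bot gives the robot as it stands. The module is installed in compiled form; this text tells all that it offers.
- The arm moves only by the tool arm_command, never from a script. Its argument "targets" is a list of rows, each a list of 6 numbers: the shift along the tool's x, y, z in mm, then the turn, a rotation vector about the tool's x, y, z in degrees. In form: [[x, y, z, wx, wy, wz], ...]. A call has 1 to 8 rows; each row shifts and turns the pose as measured when the row begins, along the tool's axes as they then stand; what a row does not reach is not made up. A row lasts 1/10 s, in which the tool goes at most 50 mm and 8.59 degrees, less where a joint would pass 70% of its speed; a pose out of reach is approached as far as the arm can. A call is refused whole if a number of a shift passes 50 or a number of a turn 8.59, either way. A call with a gripper value outside its range is refused whole. "grip" is the opening in per cent of the stroke, from 0 (shut) to 100 (fully open), set as the call begins (left out, the last holds). The fingers move at their own pace and stop on an object; "grip_force" is the grip in N (left out, the last holds). Time passes only in rows, so rows that do not move let the fingers close. It gives the time, the measured TCP pose, the force and the opening at its end, in the units of the state.
- bot.observe(): the state, without advancing time (a new reading comes with each control period).
- bot.grab_frame(name): name is "side" or "top"; returns a dict with "color" (480x640x3 uint8, red, green, blue), "depth" (480x640 float32, m along the optical axis (not along the pixel's ray), 0 where there is no reading), "fov_y" (degrees; the focal length in pixels is half the picture's height over the tangent of half this angle, whatever the lens; pixels are square), "cx", "cy" (the principal point, pixels), "R" (3x3) and "t" (3): a world point X has camera coordinates R X + t. Camera axes: x right, y down, z forward; pixel columns grow to the right and rows downward; lengths in m; the calibration is good to about 2 mm. A picture is of the moment at which its call begins.
- bot.job_done(): hands the job in, once; it reports no verdict.
The state is a dict: "clock": time; "qpos": joint angles; "qd": joint speeds; "joint_efforts": joint torques, N m; "position": TCP position; "tool_rot": TCP orientation; "force": force on the tool from outside, world axes, zero at the start; "moment": the same for the moment, N m; "grip_width": finger opening in m.
Only numpy, scipy, OpenCV 4.12 (cv2) and the standard library are available. Lean on these libraries where they do the work, as an engineer would, in place of code of your own. Each camera call takes 0.05 s, during which the arm holds its last target. There are 200 camera calls.

## Working session

There is one attempt and no reset: what is moved stays moved. The work goes in short steps, Python scripts to look and compute and a tool call to move; the robot and the scene stay as the last step left them, time stands still between calls to the robot, and variables do not carry over. Pictures are saved under pics/ and viewed, about 12 in all and at most 16, crops included, and the job is handed in when it is done.

Besides the shell and the picture viewer there is one more tool, called after "Call:" as a command line: name --pt "numbers of a row" for each row, then --argument value for the rest. arm_command: Moves the arm, as the interface text tells. Its arguments: {"type":"object","properties":{"targets":{"type":"array"},"grip":{"type":"number"},"grip_force":{"type":"number"}},"required":["targets"]}

```bash
mkdir -p pics; cat > h.py <<'E'
import numpy as np, cv2
from workcell import bot
def grab(n,save=None):
    f=bot.grab_frame(n)
    if save: cv2.imwrite('pics/'+save,f['color'][:,:,::-1])
    return f
def world(f,u,v,z=None,r=1):
    F=240/np.tan(np.radians(f['fov_y'])/2)
    ray=np.array([(u-f['cx'])/F,(v-f['cy'])/F,1.0]);R=np.array(f['R']);t=np.array(f['t'])
    if z is None:
        p=f['depth'][int(v)-r:int(v)+r+1,int(u)-r:int(u)+r+1]; d=np.median(p[p>0])
    else:
        c=-R.T@t; w=R.T@ray; d=(z-c[2])/w[2]
    return R.T@(ray*d-t)
def cloud(f):
    F=240/np.tan(np.radians(f['fov_y'])/2)
    v,u=np.mgrid[:480,:640];d=f['depth']
    P=np.stack([(u-f['cx'])/F*d,(v-f['cy'])/F*d,d],-1)
    W=(P-np.array(f['t']))@np.array(f['R']); W[d==0]=np.nan
    return W
E
python3 - <<'E'
from h import *
a=grab('top','top0.png');b=grab('side','side0.png')
for f in(a,b): print(f['fov_y'],f['cx'],f['cy'],-np.array(f['R']).T@f['t'],np.round(f['R'],3).tolist())
print(bot.observe())
E
```

```text
49.12126528269689 320.3165612101519 243.51630309981672 [0.40831062 0.07846994 1.11441764] [[0.026, -1.0, 0.015], [-0.995, -0.027, -0.092], [0.092, -0.012, -0.996]]
52.61211918917004 320.09359205264593 237.6207066620355 [ 0.076892   -0.5412422   0.49162335] [[0.833, -0.553, 0.011], [-0.256, -0.402, -0.879], [0.491, 0.73, -0.476]]
{'clock': 0.1, 'qpos': array([ 1.10578451,  0.5219445 , -0.03634508,  1.59993656,  0.02118329,
        1.02111762, -0.11279218]), 'qd': array([-2.78591642e-04, -1.72847627e-03,  1.21122290e-03, -5.96427758e-04,
       -8.78318457e-05,  8.56566845e-04,  2.50566193e-04]), 'joint_efforts': array([ 4.95678862e-03, -9.28502584e+01,  1.98470235e+00, -3.70536160e+01,
        1.81553350e-02,  5.35967920e-03,  1.42529434e-04]), 'position': array([ 0.24025477, -0.57662976,  0.21269444]), 'tool_rot': array([ 3.14154374e+00,  1.02074352e-03, -1.17598139e+00]), 'force': array([-0.0745957 ,  0.18079558, -0.14711907]), 'moment': array([-0.00660402, -0.01398533,  0.00412524]), 'grip_width': 0.08543335633533179}
```

View pics/top0.png

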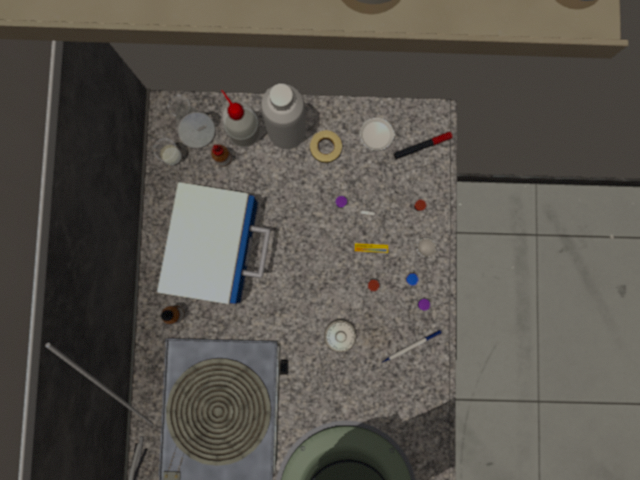

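View pics/side0.png

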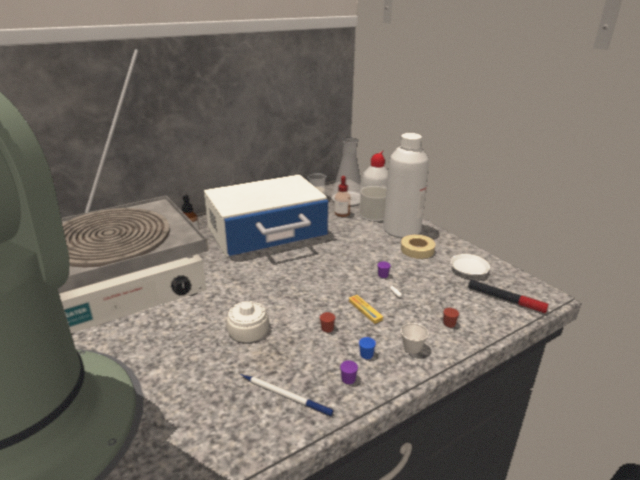

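Candidates in the top view:
- **Stoppers:** red at (420,205) and (374,285). The look-alikes to leave are blue (412,279) and purple (342,202) and (424,304).
- **Strips:** yellow at (372,247).
- **Stirring bar:** white at (367,213). The pen at (412,347) is not one.
- **Crucible:** (428,246). The lidded jar at (340,336) and the dish at (377,133) are not it.

Next I'll check these in a close crop.

```bash
python3 - <<'E'
from h import *
f=grab('top')
c=f['color'][180:325,310:470,::-1]
cv2.imwrite('pics/crop1.png',cv2.resize(c,None,fx=4,fy=4,interpolation=cv2.INTER_CUBIC)[:600])
c=f['color'][170:310,150:300,::-1]
cv2.imwrite('pics/crop2.png',cv2.resize(c,None,fx=4,fy=4,interpolation=cv2.INTER_CUBIC)[:600])
W=cloud(f)
hsv=cv2.cvtColor(f['color'],cv2.COLOR_RGB2HSV)
# cabinet top
m=(abs(W[...,2]-.091)<.006); m[:180]=0;m[310:]=0;m[:,:150]=0;m[:,262:]=0
m=cv2.morphologyEx(m.astype(np.uint8),cv2.MORPH_OPEN,np.ones((5,5)))
pts=W[m>0][:,:2].astype(np.float32)
print('cab',cv2.minAreaRect(pts*1000),np.median(W[m>0][:,2]))
def comp(m,name):
    m=m.astype(np.uint8);m[:180]=0;m[325:]=0;m[:,:310]=0;m[:,460:]=0
    n,l,s,c=cv2.connectedComponentsWithStats(m)
    for i in range(1,n):
        if s[i,4]>12:
            k=l==i; w=W[k]; uv=np.argwhere(k)[:,::-1].astype(np.float32)
            print(name,c[i].round(1),s[i,4],np.nanmedian(w,0).round(4),'zmax',np.nanpercentile(w[:,2],95).round(4),cv2.minAreaRect(uv))
H,S,V=cv2.split(hsv)
comp(((H<8)|(H>172))&(S>120)&(V>60),'red')
comp((H>15)&(H<35)&(S>130)&(V>90),'yel')
comp(W[...,2]>0.006,'high')
E
```

```text
cab ((500.1114196777344, 295.59271240234375), (140.8295135498047, 220.17747497558594), 82.24271392822266) 0.09053318626924557
red [419.8 204.9] 94 [ 0.5967 -0.1424  0.0238] zmax 0.027 ((420.0, 205.0), (10.0, 10.0), 90.0)
red [373.  284.9] 100 [ 0.426  -0.0464  0.0236] zmax 0.0268 ((373.0, 285.0), (10.0, 10.0), 90.0)
yel [369.5 247.2] 263 [ 0.5064 -0.0375  0.0083] zmax 0.0118 ((370.9969482421875, 247.55538940429688), (34.335941314697266, 8.65332317352295), 3.1798300743103027)
high [340.8 201.1] 108 [0.6003 0.024  0.0236] zmax 0.0269 ((340.5, 201.5), (11.0, 11.0), 90.0)
high [420.1 204.8] 115 [ 0.5968 -0.1428  0.0238] zmax 0.0269 ((420.00006103515625, 205.00003051757812), (11.31370735168457, 11.31370735168457), 45.0)
high [367.3 212.4] 41 [ 0.5803 -0.033   0.0084] zmax 0.0116 ((367.5099792480469, 212.4299774169922), (13.293608665466309, 3.2526915073394775), 8.130102157592773)
high [426.2 247. ] 287 [ 0.5087 -0.1578  0.0241] zmax 0.0332 ((426.0, 247.0), (18.0, 18.0), 90.0)
high [371.4 247.5] 254 [ 0.505  -0.0445  0.0088] zmax 0.012 ((371.1380615234375, 247.601806640625), (34.00908279418945, 8.609292030334473), 2.726311206817627)
high [412. 279.] 111 [ 0.4405 -0.1274  0.0236] zmax 0.027 ((412.0, 279.0), (10.0, 12.0), 90.0)
high [373.2 285.2] 112 [ 0.4259 -0.0467  0.0235] zmax 0.0266 ((373.5, 285.5), (11.0, 11.0), 90.0)
high [423.7 304.2] 114 [ 0.3893 -0.1525  0.0233] zmax 0.0268 ((423.5, 304.5), (11.0, 11.0), 90.0)
high [339.7 322.1] 100 [0.3482 0.0208 0.0259] zmax 0.0346 ((339.5, 321.5), (23.0, 5.0), -0.0)
```

View pics/crop1.png

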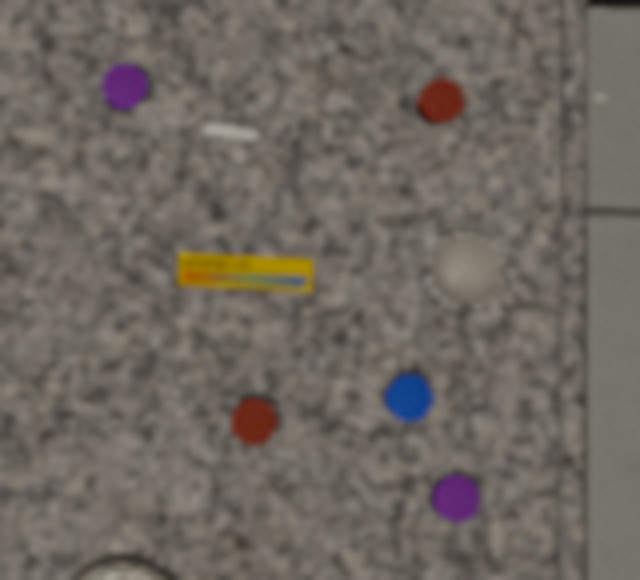

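View pics/crop2.png

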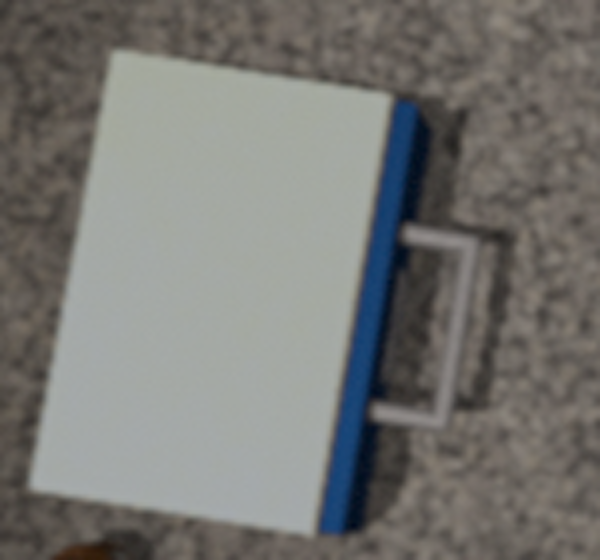

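The crops show four items out: strips (371,247), one stirring bar (367,212), and red stoppers (420,205) and (373,285). The second stirring bar is absent. The crucible's at (426,247), and the cabinet and its handle are clearly visible. I'll start with the handle.

```bash
cat >> h.py <<'E'
from scipy.spatial.transform import Rotation as Ro
C=np.array([.5001,.2956]);TH=np.radians(82.24)
UX=np.array([np.cos(TH),np.sin(TH)]);UY=np.array([-UX[1],UX[0]])
def cab(a,b): return C+a*UX+b*UY   # cabinet frame (m) -> world xy
def tocab(p): d=np.asarray(p)[:2]-C; return np.array([d@UX,d@UY])
def pose():
    s=bot.observe(); return s['position'],Ro.from_euler('xyz',s['tool_rot'])
YX=np.degrees(TH)-180; YY=np.degrees(TH)-90   # yaw with jaws along cabinet x / y
def plan(wps,smax=45,p=None,r=None):
    if p is None: p,r=pose()
    for x,y,z,yaw in wps:
        T=np.array([x,y,z]);RT=Ro.from_euler('xyz',[np.pi,0,np.radians(yaw)])
        rv=(r.inv()*RT).as_rotvec(degrees=True)
        n=int(max(np.ceil(np.abs(r.inv().apply(T-p)).max()*1000/smax),np.ceil(np.abs(rv).max()/8.4),1))
        st=Ro.from_rotvec(rv/n,degrees=True); d=(T-p)/n;rows=[]
        for i in range(n):
            rows.append([float(q) for q in np.r_[r.inv().apply(d)*1000,rv/n].round(1)+0.0]); r=r*st
        p=T;r=RT
        print(n,'rows',rows)
E
python3 - <<'E'
from h import *
f=grab('top')
w=world(f,264.5,252.5,.066);print(w,tocab(w)); h=cab(-.118,0);print(h)
m=cloud(f); z=m[235:270,255:275]; k=(abs(z[...,2]-.07)<.008); print(k.sum(),np.median(z[k],0),tocab(np.median(z[k],0)))
plan([(h[0],h[1]-.1,.2,YX),(h[0],h[1],.13,YX),(h[0],h[1],.068,YX)])
E
```

```text
[0.48439312 0.17659402 0.066     ] [-0.12003697 -0.00050561]
[0.48416718 0.1786806 ]
177 [0.48507428 0.17719289 0.06925754] [-0.11935161 -0.00109967]
12 rows [[-42.6, -39.8, 1.1, 0.0, 0.0, 2.5], [-44.3, -37.8, 1.1, 0.0, 0.0, 2.5], [-45.9, -35.9, 1.1, 0.0, 0.0, 2.5], [-47.5, -33.8, 1.1, 0.0, 0.0, 2.5], [-48.9, -31.7, 1.1, 0.0, 0.0, 2.5], [-50.3, -29.5, 1.1, 0.0, 0.0, 2.5], [-51.5, -27.2, 1.1, 0.0, 0.0, 2.5], [-52.7, -24.9, 1.1, 0.0, 0.0, 2.5], [-53.7, -22.6, 1.1, 0.0, 0.0, 2.5], [-54.7, -20.2, 1.1, 0.0, 0.0, 2.5], [-55.5, -17.7, 1.1, 0.0, 0.0, 2.5], [-56.2, -15.3, 1.1, 0.0, 0.0, 2.5]]
3 rows [[-33.0, 4.5, 23.3, 0.0, 0.0, 0.0], [-33.0, 4.5, 23.3, 0.0, 0.0, 0.0], [-33.0, 4.5, 23.3, 0.0, 0.0, 0.0]]
2 rows [[0.0, 0.0, 31.0, 0.0, 0.0, 0.0], [0.0, 0.0, 31.0, 0.0, 0.0, 0.0]]
```

Call:
arm_command --pt "-40 -36 0 0 0 3" --pt "-41 -34 0 0 0 3" --pt "-42 -33 0 0 0 3" --pt "-43 -31 0 0 0 3" --pt "-44 -29 0 0 0 3" --pt "-44 -27 0 0 0 3" --pt "-45 -25 0 0 0 3" --pt "-46 -23 0 0 0 3" --grip 32

```text
clock: 1.0
position: [0.3932, -0.2062, 0.2113]
tool_rot: [3.141, -0.001, -1.621]
force: [1.4, -0.2, -0.2]
grip_width: 0.0273
```

```bash
python3 - <<'E'
from h import *
h=cab(-.119,0)
print(bot.observe()['clock'],pose()[0])
plan([(h[0],h[1]-.06,.17,YX),(h[0],h[1],.13,YX)])
E
```

```text
1.0 [ 0.39321783 -0.20624266  0.21128436]
8 rows [[-41.0, -9.3, 5.1, 0.0, 0.0, 0.6], [-41.1, -8.9, 5.1, 0.0, 0.0, 0.6], [-41.2, -8.4, 5.1, 0.0, 0.0, 0.6], [-41.3, -8.0, 5.1, 0.0, 0.0, 0.6], [-41.4, -7.6, 5.1, 0.0, 0.0, 0.6], [-41.4, -7.1, 5.1, 0.0, 0.0, 0.6], [-41.5, -6.7, 5.1, 0.0, 0.0, 0.6], [-41.6, -6.2, 5.2, 0.0, 0.0, 0.6]]
2 rows [[-29.7, 4.1, 20.0, 0.0, 0.0, 0.0], [-29.7, 4.1, 20.0, 0.0, 0.0, 0.0]]
```

Call:
arm_command --pt "-41 -9 5 0 0 0.6" --pt "-41 -9 5 0 0 0.6" --pt "-41 -8 5 0 0 0.6" --pt "-41 -8 5 0 0 0.6" --pt "-41 -8 5 0 0 0.6" --pt "-41 -7 5 0 0 0.6" --pt "-41 -7 5 0 0 0.6" --pt "-41 -6 5 0 0 0.6"

```text
clock: 1.8
position: [0.4871, 0.1298, 0.1711]
tool_rot: [-3.138, -0.001, -1.709]
force: [0.9, -1.1, 0.4]
grip_width: 0.0273
```

Call:
arm_command --pt "-30 4 20 0 0 0" --pt "-30 4 15 0 0 0" --pt "0 0 0 0 0 0"

```text
clock: 2.1
position: [0.4877, 0.199, 0.1341]
tool_rot: [-3.138, 0.002, -1.703]
force: [0.3, -1.8, 0.8]
grip_width: 0.0274
```

```bash
python3 - <<'E'
from h import *
h=cab(-.119,0)
p,r=pose();print(p,tocab(p),bot.observe()['tool_rot'])
plan([(h[0],h[1],.1,YX),(h[0],h[1],.067,YX)])
E
```

```text
[0.48765463 0.19904227 0.13410099] [-0.09735391 -0.0007062 ] [-3.13807707e+00  1.69223681e-03 -1.70343971e+00]
1 rows [[21.7, 0.9, 34.1, -0.2, 0.1, 0.2]]
1 rows [[0.0, 0.0, 33.0, 0.0, 0.0, 0.0]]
```

Call:
arm_command --pt "21.5 1 0 0 0 0.2" --pt "0 0 0 0 0 0"

```text
clock: 2.3
position: [0.4829, 0.1769, 0.1334]
tool_rot: [-3.14, 0.001, -1.705]
force: [-0.2, -1.2, -0.9]
grip_width: 0.0272
```

```bash
python3 - <<'E'
from h import *
h=cab(-.119,0)
p,r=pose();print(p,tocab(p),bot.observe()['tool_rot'])
plan([(h[0],h[1],.1,YX),(h[0],h[1],.067,YX)])
E
```

```text
[0.48294437 0.17688185 0.13337198] [-0.11994739  0.00096874] [-3.13954709e+00  5.80414643e-04 -1.70495518e+00]
1 rows [[-0.9, -0.9, 33.4, -0.1, 0.0, 0.1]]
1 rows [[0.0, 0.0, 33.0, 0.0, 0.0, 0.0]]
```

Call:
arm_command --pt "-0.5 -1 20 0 0 0" --pt "0 0 20 0 0 0" --pt "0 0 15 0 0 0" --pt "0 0 7 0 0 0" --pt "0 0 0 0 0 0"

```text
clock: 2.8
position: [0.4857, 0.1711, 0.0718]
tool_rot: [-3.136, 0.001, -1.712]
force: [-0.4, -0.1, 0.4]
grip_width: 0.0275
```

Call:
arm_command --pt "0 0 0 0 0 0" --pt "0 0 0 0 0 0" --pt "0 0 0 0 0 0" --pt "0 0 0 0 0 0" --grip 0 --grip_force 40

```text
clock: 3.2
position: [0.4869, 0.1706, 0.0742]
tool_rot: [-3.133, 0.002, -1.713]
force: [-0.1, -0.9, -0.6]
grip_width: -0.0
```

```bash
python3 - <<'E'
from h import *
p,r=pose();print(p,tocab(p),bot.observe())
E
```

```text
[0.48688711 0.17058055 0.07416349] [-0.12565862 -0.00378872] {'clock': 3.2, 'qpos': array([-0.30039016,  0.55642892, -0.20476966,  1.99777208,  0.19772236,
        0.59818949, -2.35147355]), 'qd': array([-0.00042486, -0.00855137,  0.00033735, -0.00181835, -0.00193605,
        0.0045491 ,  0.00129768]), 'joint_efforts': array([ 9.54521145e-02, -8.31247544e+01, -1.32512569e+00, -2.42857611e+01,
        2.77952134e-02, -3.15854698e-02,  3.45743814e-03]), 'position': array([0.48688711, 0.17058055, 0.07416349]), 'tool_rot': array([-3.13343179e+00,  1.81010460e-03, -1.71330022e+00]), 'force': array([-0.08214   , -0.85311629, -0.56182309]), 'moment': array([-0.0117356 ,  0.03420447,  0.02383751]), 'grip_width': -2.0817246175604408e-06}
```

```bash
python3 - <<'E'
from h import *
f=grab('side')
c=f['color'][150:300,190:390,::-1]
cv2.imwrite('pics/s2.png',cv2.resize(c,None,fx=4,fy=4,interpolation=cv2.INTER_CUBIC))
E
```

```text
(no output)
```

View pics/s2.png

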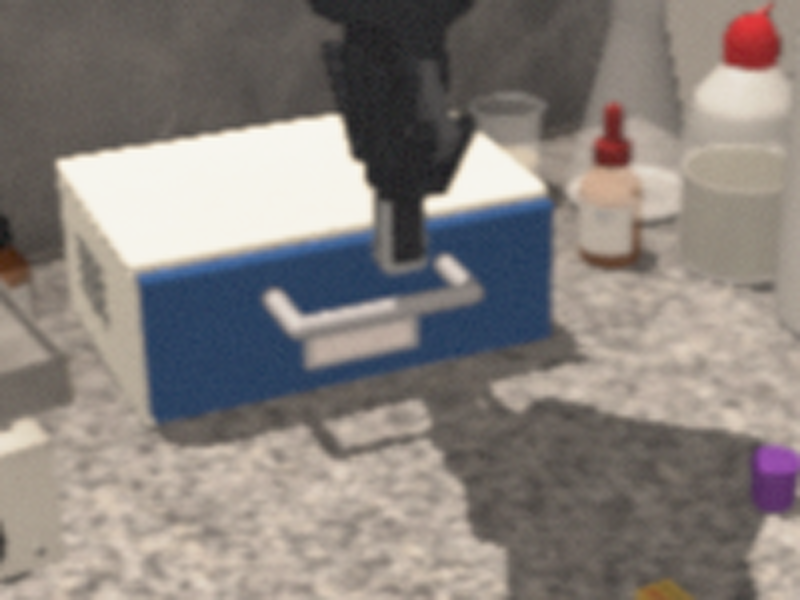

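```bash
python3 - <<'E'
from h import *
f=grab('side')
for u,v in [(288,214),(291,216),(287,205),(290,227),(270,229),(300,224),(340,201),(210,218)]:
    w=world(f,u,v);print(u,v,w.round(4),tocab(w).round(4))
print(bot.observe()['position'])
g=grab('top'); c=g['color'][170:310,150:300,::-1]
cv2.imwrite('pics/t2.png',cv2.resize(c,None,fx=4,fy=4,interpolation=cv2.INTER_CUBIC))
E
```

```text
288 214 [0.4799 0.1656 0.1009] [-0.1315  0.0025]
291 216 [0.486  0.1652 0.0954] [-0.1311 -0.0036]
287 205 [0.4783 0.1658 0.1195] [-0.1316  0.004 ]
290 227 [0.4893 0.1755 0.067 ] [-0.1204 -0.0055]
270 229 [0.4503 0.1831 0.0702] [-0.1182  0.0342]
300 224 [0.5104 0.1734 0.0686] [-0.1197 -0.0267]
340 201 [0.6761 0.2707 0.0405] [-0.0009 -0.1777]
210 218 [0.3972 0.3531 0.0367] [0.0431 0.1097]
[0.48682564 0.17061786 0.07402377]
```

```bash
python3 - <<'E'
from h import *
f=grab('side');W=cloud(f)[195:225,275:305]
P=W.reshape(-1,3);P=P[np.isfinite(P[:,0])]
A=np.array([np.r_[tocab(p),p[2]] for p in P])
k=(A[:,0]<-.08)&(A[:,0]>-.17)&(A[:,2]>.073)
A=A[k]
for lo in np.arange(.073,.16,.006):
    q=A[(A[:,2]>=lo)&(A[:,2]<lo+.006)]
    if len(q): print(round(lo,3),len(q),q.min(0).round(4),q.max(0).round(4))
E
```

```text
0.073 38 [-0.0843 -0.0529  0.073 ] [-0.0801  0.01    0.0789]
0.079 33 [-0.0829 -0.0525  0.0795] [-0.0801  0.0098  0.085 ]
0.085 13 [-0.0829 -0.0474  0.0851] [-0.0801  0.0068  0.0873]
0.091 21 [-0.1326 -0.0144  0.0919] [-0.1243  0.0065  0.0968]
0.097 27 [-0.1388 -0.0097  0.0975] [-0.1209  0.0073  0.1028]
0.103 40 [-0.1387 -0.0138  0.1031] [-0.1171  0.0071  0.1088]
0.109 42 [-0.14   -0.0149  0.1092] [-0.1178  0.0074  0.1149]
0.115 42 [-0.1403 -0.0144  0.1154] [-0.1169  0.0079  0.1208]
0.121 41 [-0.1394 -0.0148  0.1211] [-0.1187  0.0077  0.1269]
0.127 22 [-0.1395 -0.0092  0.127 ] [-0.1176  0.0071  0.1308]
0.133 22 [-0.1538 -0.0075  0.1331] [-0.1164  0.0103  0.1389]
0.139 46 [-0.16   -0.0172  0.139 ] [-0.1293  0.0106  0.1444]
0.145 27 [-0.1647 -0.0152  0.1451] [-0.1484  0.0089  0.1509]
0.151 5 [-0.1669  0.0046  0.1517] [-0.1651  0.0095  0.1542]
```

The cloud puts the fingertips at z≈0.091 while the TCP reads 0.074. So the real tips are 17 mm above the reported TCP, not 17 mm below, and xy agrees. I'll use that measured offset (grasp z ≈ TCP z + 36 mm), then reopen and go lower.

```bash
cat >> h.py <<'E'
OFF=.036  # real grasp-point z minus reported TCP z (measured)
E
python3 - <<'E'
from h import *
h=cab(-.119,0)
plan([(h[0],h[1],.074,YX),(h[0],h[1],.030,YX)],smax=15)
E
```

```text
1 rows [[-6.7, 3.6, -0.2, -0.4, 0.1, -0.4]]
3 rows [[0.0, 0.0, 14.7, 0.0, 0.0, 0.0], [0.0, 0.0, 14.7, 0.0, 0.0, 0.0], [0.0, 0.0, 14.7, 0.0, 0.0, 0.0]]
```

Call:
arm_command --pt "0 0 0 0 0 0" --pt "0 0 0 0 0 0" --pt "0 0 0 0 0 0" --grip 32

```text
clock: 3.7
position: [0.4866, 0.1707, 0.0738]
tool_rot: [-3.134, 0.001, -1.713]
force: [0.7, -0.4, 1.0]
grip_width: 0.0273
```

Call:
arm_command --pt "-6.7 3.6 0 -0.4 0 -0.4" --pt "0 0 0 0 0 0"

```text
clock: 3.9
position: [0.4838, 0.1785, 0.0738]
tool_rot: [3.141, 0.002, -1.705]
force: [0.1, -0.1, -0.5]
grip_width: 0.0275
```

```bash
python3 - <<'E'
from h import *
h=cab(-.119,0);p,r=pose();print(tocab(p))
plan([(h[0],h[1],.074,YX),(h[0],h[1],.030,YX)],smax=15)
E
```

```text
[-0.1182597  0.000369 ]
1 rows [[0.7, -0.4, -0.2, 0.0, 0.1, 0.0]]
3 rows [[0.0, 0.0, 14.7, 0.0, 0.0, 0.0], [0.0, 0.0, 14.7, 0.0, 0.0, 0.0], [0.0, 0.0, 14.7, 0.0, 0.0, 0.0]]
```

Call:
arm_command --pt "0.7 0 12 0 0 0" --pt "0 0 12 0 0 0" --pt "0 0 12 0 0 0" --pt "0 0 6 0 0 0" --pt "0 0 0 0 0 0"

```text
clock: 4.4
position: [0.4829, 0.1776, 0.0269]
tool_rot: [3.14, 0.001, -1.705]
force: [0.0, -0.1, 0.1]
grip_width: 0.0273
```

Call:
arm_command --pt "0 0 0 0 0 0" --pt "0 0 0 0 0 0" --pt "0 0 0 0 0 0" --pt "0 0 0 0 0 0" --grip 0 --grip_force 40

```text
clock: 4.8
position: [0.4827, 0.1777, 0.0268]
tool_rot: [3.14, 0.001, -1.705]
force: [1.5, 1.0, -10.1]
grip_width: 0.008
```

```bash
python3 - <<'E'
from h import *
p,r=pose();print(p,tocab(p),bot.observe()['tool_rot'])
d=.125;q=p.copy();q[:2]-=d*UX
plan([(*q,YX)],smax=20)
E
```

```text
[0.48274345 0.17767895 0.02675164] [-0.11918472  0.00127545] [ 3.13953227e+00  6.24550655e-04 -1.70497190e+00]
7 rows [[17.9, 0.0, 0.0, 0.0, 0.0, 0.0], [17.9, 0.0, 0.0, 0.0, 0.0, 0.0], [17.9, 0.0, 0.0, 0.0, 0.0, 0.0], [17.9, 0.0, 0.0, 0.0, 0.0, 0.0], [17.9, 0.0, 0.0, 0.0, 0.0, 0.0], [17.9, 0.0, 0.0, 0.0, 0.0, 0.0], [17.9, 0.0, 0.0, 0.0, 0.0, 0.0]]
```

Call:
arm_command --pt "10 0 0 0 0 0" --pt "18 0 0 0 0 0" --pt "18 0 0 0 0 0" --pt "18 0 0 0 0 0"

```text
clock: 5.2
position: [0.4744, 0.1155, 0.0267]
tool_rot: [3.141, 0.004, -1.701]
force: [2.9, 1.6, -8.9]
grip_width: 0.0088
```

```bash
python3 - <<'E'
from h import *
p,r=pose();print(p,tocab(p),bot.observe()['tool_rot'],bot.observe()['force'])
E
```

```text
[0.47437862 0.11548314 0.02673011] [-0.18194041  0.00116575] [ 3.14093161  0.00389914 -1.70077328] [ 2.9048926   1.55281593 -8.85958983]
```

Call:
arm_command --pt "18 0 0 0 0 -0.3" --pt "15 0 0 0 0 0" --pt "12 0 0 0 0 0" --pt "6 0 0 0 0 0" --pt "5 0 0 0 0 0" --pt "4 0 0 0 0 0"

```text
clock: 5.8
position: [0.4663, 0.0546, 0.0268]
tool_rot: [-3.141, 0.008, -1.695]
force: [0.1, 38.5, -17.9]
grip_width: 0.0086
```

```bash
python3 - <<'E'
from h import *
p,r=pose();print(p,tocab(p),bot.observe()['tool_rot'],bot.observe()['force'])
E
```

```text
[0.46627064 0.05455412 0.02675544] [-0.24340624  0.00097262] [-3.14135457  0.00789328 -1.69539729] [  0.05525197  38.52326571 -17.85577731]
```

Call:
arm_command --pt "0 0 0 0 0 0" --pt "0 0 0 0 0 0" --pt "0 0 0 0 0 0" --grip 32

```text
clock: 6.1
position: [0.4672, 0.0559, 0.0275]
tool_rot: [-3.139, 0.009, -1.693]
force: [0.6, 0.6, -0.5]
grip_width: 0.0272
```

Call:
arm_command --pt "0 0 -15 0 0 0" --pt "0 0 -25 0 0 0" --pt "0 0 -30 0 0 0" --pt "0 0 -30 0 0 0" --pt "20 0 -30 0 0 0" --pt "30 0 -10 0 0 0" --pt "30 0 0 0 0 0" --pt "20 0 0 0 0 0"

```text
clock: 6.9
position: [0.4552, -0.0458, 0.1741]
tool_rot: [-3.137, 0.008, -1.687]
force: [0.8, 0.6, -0.3]
grip_width: 0.0276
```

```bash
python3 - <<'E'
from h import *
f=grab('top');c=f['color'][160:320,140:340,::-1]
cv2.imwrite('pics/t3.png',cv2.resize(c,None,fx=4,fy=4,interpolation=cv2.INTER_CUBIC)[:600])
f=grab('side','s3.png')
p,r=pose();print(p,tocab(p))
E
```

```text
[ 0.4550497  -0.0466434   0.17381619] [-0.34519211 -0.00157328]
```

View pics/t3.png

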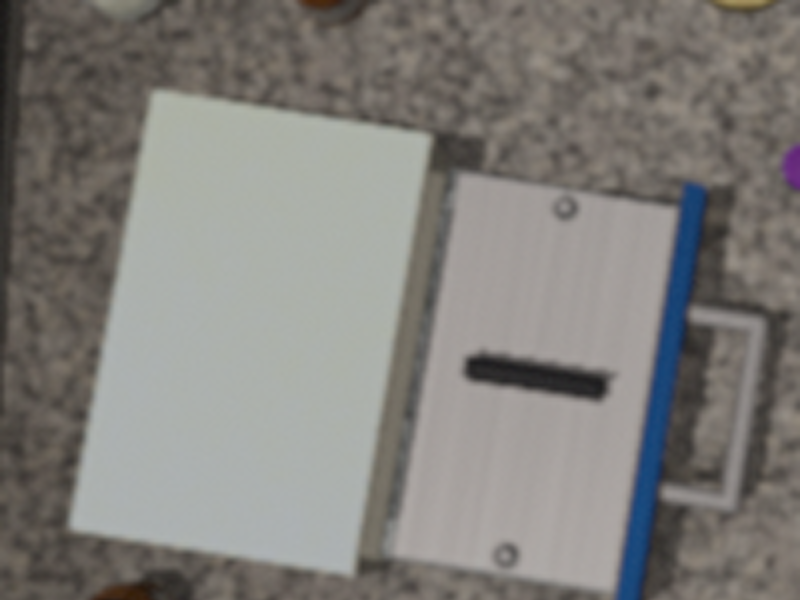

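The drawer is open and the plate is in view, with the rib at (274,254) and the pins at (281,212) and (266.5,299).

```bash
python3 - <<'E'
from h import *
f=grab('top')
w=world(f,274.25,254,.081);print(w,tocab(w))
p1=world(f,281.25,211.75,.063);p2=world(f,266.5,298.75,.063);m=(p1+p2)/2
print(tocab(p1),tocab(p2),tocab(m),np.linalg.norm(p1-p2),np.degrees(np.arctan2(*(p1-p2)[:2][::-1])), YY)
g=cab(-.137,0); g=(tocab(w)+tocab(m))/2; g=cab(*g)
plan([(g[0],g[1],.174,YY)],smax=30)
E
```

```text
[0.48086103 0.15590999 0.081     ] [-0.1410085  0.0002013]
[-0.13901673 -0.08747477] [-0.13934856  0.08954503] [-0.13918265  0.00103513] 0.177020112704827 -7.652599125640812 -7.760000000000005
11 rows [[-18.5, -0.1, 0.1, 0.0, 0.0, -8.1], [-18.3, -2.7, 0.1, 0.0, 0.0, -8.1], [-17.7, -5.3, 0.1, 0.0, 0.0, -8.1], [-16.8, -7.7, 0.1, 0.0, 0.0, -8.1], [-15.6, -10.0, 0.1, 0.0, 0.0, -8.1], [-14.0, -12.1, 0.1, 0.0, 0.0, -8.1], [-12.1, -13.9, 0.0, 0.0, 0.0, -8.1], [-10.1, -15.5, 0.0, 0.0, 0.0, -8.1], [-7.8, -16.8, 0.0, 0.0, 0.0, -8.1], [-5.3, -17.7, 0.0, 0.0, 0.0, -8.1], [-2.8, -18.3, 0.0, 0.0, 0.0, -8.1]]
```

Call:
arm_command --pt "-18 0 0 0 0 -8.1" --pt "-18 -3 0 0 0 -8.1" --pt "-18 -5 0 0 0 -8.1" --pt "-17 -8 0 0 0 -8.1" --pt "-16 -10 0 0 0 -8.1" --pt "-14 -12 0 0 0 -8.1" --pt "-12 -14 0 0 0 -8.1" --pt "-10 -15 0 0 0 -8.1" --grip 42

```text
clock: 7.85
position: [0.4707, 0.1117, 0.1752]
tool_rot: [-3.133, -0.001, -0.513]
force: [0.1, 0.3, 0.7]
grip_width: 0.0354
```

Call:
arm_command --pt "-8 -16 0 0 0 -8.1" --pt "-5 -17 0 0 0 -8.1" --pt "0 0 0 0 0 -6" --pt "0 0 0 0 0 0"

```text
clock: 8.25
position: [0.4717, 0.1553, 0.1756]
tool_rot: [-3.132, -0.004, -0.098]
force: [0.5, -0.2, -0.3]
grip_width: 0.036
```

```bash
python3 - <<'E'
from h import *
p,r=pose();print(p,tocab(p))
g=cab(-.139,.0005)
plan([(g[0],g[1],.12,YY)],smax=30)
plan([(g[0],g[1],.042,YY)],smax=30)
E
```

```text
[0.47167812 0.15531786 0.17559186] [-0.14283512  0.00922017]
2 rows [[4.3, -1.5, 27.8, -0.3, -0.1, 1.1], [4.3, -1.7, 27.8, -0.3, -0.1, 1.1]]
5 rows [[1.7, -0.4, 26.7, -0.1, 0.0, 0.4], [1.7, -0.5, 26.7, -0.1, 0.0, 0.4], [1.7, -0.6, 26.7, -0.1, 0.0, 0.4], [1.7, -0.6, 26.7, -0.1, 0.0, 0.4], [1.7, -0.7, 26.7, -0.1, 0.0, 0.4]]
```

Call:
arm_command --pt "8.5 -3 20 -0.5 0 2.2" --pt "0 0 20 0 0 0" --pt "0 0 15 0 0 0" --pt "0 0 0 0 0 0"

```text
clock: 8.65
position: [0.4809, 0.1593, 0.1194]
tool_rot: [-3.14, -0.005, -0.15]
force: [0.8, -0.1, 0.0]
grip_width: 0.0359
```

```bash
python3 - <<'E'
from h import *
p,r=pose();print(p,tocab(p))
g=cab(-.139,.0005)
plan([(g[0],g[1],.046,YY)],smax=100)
E
```

```text
[0.48087156 0.15931454 0.11935274] [-0.13763371  0.00065056]
1 rows [[-0.2, 1.5, 73.4, -0.1, -0.3, -0.9]]
```

Call:
arm_command --pt "0 1.5 20 0 -0.3 0.8" --pt "0 0 20 0 0 0" --pt "0 0 18 0 0 0" --pt "0 0 10 0 0 0" --pt "0 0 4 0 0 0" --pt "0 0 0 0 0 0"

```text
clock: 9.25
position: [0.4825, 0.1593, 0.0489]
tool_rot: [-3.139, -0.004, -0.177]
force: [-0.5, -0.3, -0.5]
grip_width: 0.0358
```

```bash
python3 - <<'E'
from h import *
p,r=pose();print(p,tocab(p),bot.observe()['force'])
g=cab(-.139,.0005)
plan([(g[0],g[1],.046,YY)],smax=100)
f=grab('side')
c=f['color'][150:300,190:390,::-1]
cv2.imwrite('pics/s4.png',cv2.resize(c,None,fx=4,fy=4,interpolation=cv2.INTER_CUBIC))
E
```

```text
[0.48248434 0.15926577 0.04892745] [-0.13746426 -0.00095403] [-0.48868695 -0.27216947 -0.47716789]
1 rows [[-1.4, 1.6, 2.9, -0.1, -0.2, -2.4]]
```

View pics/s4.png

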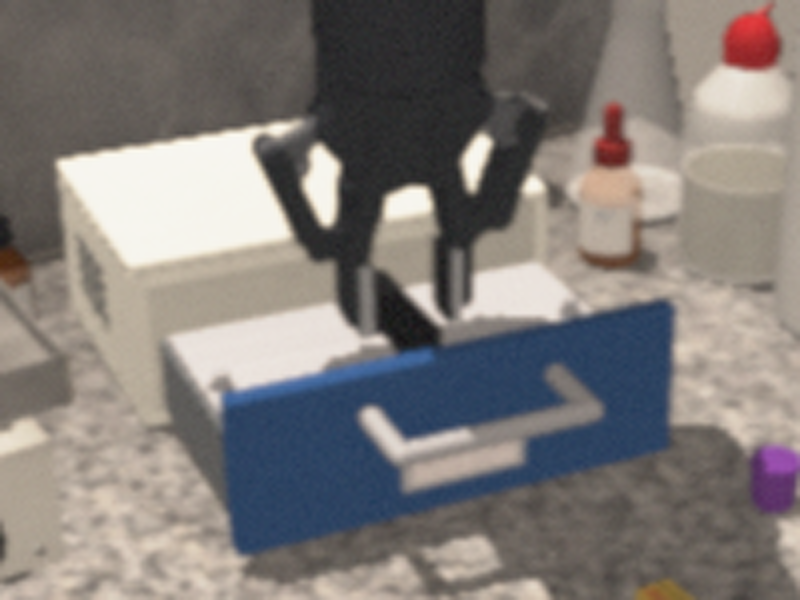

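The fingers straddle the rib at (390,310). I'll correct the yaw, go down 2 mm and grip.

Call:
arm_command --pt "-1.5 1.5 2 0 0 -2.4" --pt "0 0 0 0 0 0"

```text
clock: 9.5
position: [0.4815, 0.1583, 0.0484]
tool_rot: [-3.138, -0.006, -0.131]
force: [-0.3, -0.8, 0.1]
grip_width: 0.0357
```

Call:
arm_command --pt "0 0 0 0 0 0" --pt "0 0 0 0 0 0" --pt "0 0 0 0 0 0" --pt "0 0 0 0 0 0" --grip 0 --grip_force 90

```text
clock: 9.9
position: [0.4819, 0.1582, 0.0495]
tool_rot: [-3.138, -0.007, -0.132]
force: [-0.3, 0.1, -2.1]
grip_width: 0.0099
```

Call:
arm_command --pt "0 0 -5 0 0 0" --pt "0 0 -5 0 0 0" --pt "0 0 -8 0 0 0" --pt "0 0 -10 0 0 0" --pt "0 0 -15 0 0 0" --pt "0 0 -15 0 0 0" --pt "0 0 -15 0 0 0" --pt "0 0 0 0 0 0"

```text
clock: 10.7
position: [0.4813, 0.1582, 0.1292]
tool_rot: [-3.137, -0.008, -0.132]
force: [0.2, 1.4, -1.6]
grip_width: 0.0095
```

```bash
python3 - <<'E'
from h import *
p,r=pose();print(p,tocab(p),bot.observe()['force'])
g=cab(0,0)
plan([(g[0],g[1],p[2],YY)],smax=25)
E
```

```text
[0.48129206 0.15818554 0.12920419] [-1.38695585e-01  8.14767031e-05] [ 0.21186288  1.37190252 -1.57715196]
6 rows [[0.1, -23.1, 0.1, 0.0, -0.1, 0.0], [0.1, -23.1, 0.1, 0.0, -0.1, 0.0], [0.1, -23.1, 0.1, 0.0, -0.1, 0.0], [0.1, -23.1, 0.0, 0.0, -0.1, 0.0], [0.0, -23.1, 0.0, 0.0, -0.1, 0.0], [0.0, -23.1, 0.0, 0.0, -0.1, 0.0]]
```

Call:
arm_command --pt "0 -15 0 0 0 0" --pt "0 -23 0 0 0 0" --pt "0 -23 0 0 0 0" --pt "0 -23 0 0 0 0" --pt "0 -20 0 0 0 0" --pt "0 -12 0 0 0 0" --pt "0 0 0 0 0 0"

```text
clock: 11.4
position: [0.4959, 0.2805, 0.1274]
tool_rot: [-3.138, -0.006, -0.132]
force: [0.0, -0.5, -2.4]
grip_width: 0.0093
```

```bash
python3 - <<'E'
from h import *
p,r=pose();print(p,tocab(p),bot.observe()['force'],bot.observe()['grip_width'])
g=cab(0,0)
plan([(g[0],g[1],p[2],YY)],smax=25)
E
```

```text
[0.49590918 0.28053204 0.12737536] [-0.01549584  0.00211791] [ 0.04354848 -0.51556651 -2.44036682] 0.009318559102031141
1 rows [[2.2, -15.5, 0.1, -0.2, -0.3, 0.2]]
```

Call:
arm_command --pt "2 -14 0 0 0 0" --pt "0 0 12 0 0 0" --pt "0 0 12 0 0 0" --pt "0 0 5 0 0 0" --pt "0 0 3 0 0 0" --pt "0 0 0 0 0 0"

```text
clock: 12.0
position: [0.5001, 0.2927, 0.0917]
tool_rot: [-3.141, -0.005, -0.134]
force: [0.1, -0.3, -1.4]
grip_width: 0.0091
```

```bash
python3 - <<'E'
from h import *
p,r=pose();print(p,tocab(p),bot.observe()['force'],bot.observe()['grip_width'])
E
```

```text
[0.50010338 0.29273804 0.09170396] [-0.0028353  -0.00038978] [ 0.06802295 -0.30362726 -1.44278185] 0.009140721045553205
```

Call:
arm_command --pt "0 0 2 0 0 0" --pt "0 0 1.5 0 0 0" --pt "0 0 0 0 0 0"

```text
clock: 12.3
position: [0.5005, 0.2925, 0.0897]
tool_rot: [-3.141, -0.006, -0.135]
force: [0.2, 0.2, -2.2]
grip_width: 0.0096
```

Call:
arm_command --pt "0 0 0 0 0 0" --pt "0 0 0 0 0 0" --pt "0 0 0 0 0 0" --pt "0 0 0 0 0 0" --grip 42

```text
clock: 12.7
position: [0.5012, 0.2926, 0.0905]
tool_rot: [-3.14, -0.008, -0.136]
force: [-0.3, -0.4, -0.8]
grip_width: 0.0358
```

Call:
arm_command --pt "0 0 -15 0 0 0" --pt "0 0 -20 0 0 0" --pt "0 0 -25 0 0 0" --pt "0 20 -20 0 0 0" --pt "0 40 0 0 0 0" --pt "0 40 0 0 0 0" --pt "0 40 0 0 0 0" --pt "0 40 0 0 0 0"

```text
clock: 13.5
position: [0.4756, 0.1155, 0.1801]
tool_rot: [-3.135, -0.011, -0.126]
force: [1.3, -0.6, 0.5]
grip_width: 0.0357
```

```bash
python3 - <<'E'
from h import *
f=grab('top')
W=cloud(f); hsv=cv2.cvtColor(f['color'],cv2.COLOR_RGB2HSV);H,S,V=cv2.split(hsv)
c=f['color'][160:310,140:440,::-1]
cv2.imwrite('pics/t5.png',cv2.resize(c,None,fx=2.66,fy=2.66,interpolation=cv2.INTER_CUBIC))
p,r=pose();print(p,tocab(p))
E
```

```text
[0.4749483  0.10854686 0.17966207] [-0.18873625 -0.00033527]
```

View pics/t5.png

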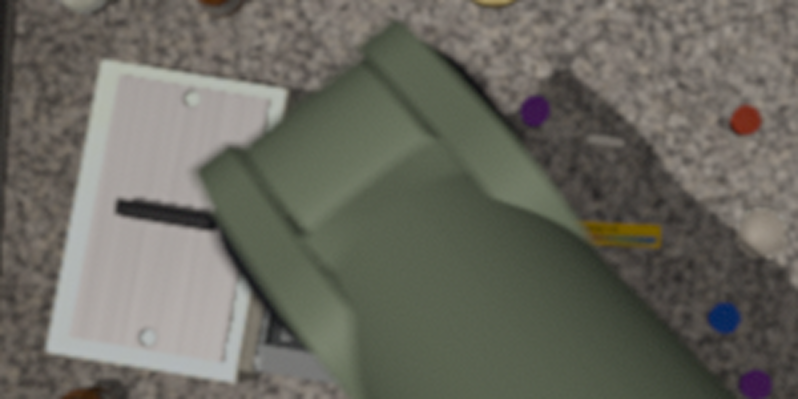

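The plate sits flat on the cabinet top (rib at 165,212). Next the items, strips first.

```bash
cat >> h.py <<'E'
def items(f=None,box=(180,325,310,460)):
    f=f or grab('top');W=cloud(f);a,b,c,d=box
    m=np.zeros((480,640),np.uint8);k=(W[...,2]>.005)&(W[...,2]<.045)
    m[a:b,c:d]=k[a:b,c:d]
    n,l,s,ce=cv2.connectedComponentsWithStats(m)
    for i in range(1,n):
        if s[i,4]>25:
            kk=l==i;col=np.median(f['color'][kk],0).astype(int)
            h=np.nanpercentile(W[kk][:,2],80); w=world(f,ce[i][0],ce[i][1],h)
            xy=W[kk][:,:2].astype(np.float32)*1000
            r=cv2.minAreaRect(xy)
            print(ce[i].round(0),s[i,4],'rgb',col,w.round(4),'rect',np.round(r[0],1),np.round(r[1],1),round(r[2],1))
E
python3 - <<'E'
from h import *
items()
plan([(.5055,-.0432,.10,-2)],smax=30)
E
```

```text
[341. 201.] 94 rgb [61 27 73] [0.6008 0.0233 0.0251] rect [601.3  22.9] [23.5 20. ] 27.1
[420. 205.] 119 rgb [117  46  29] [ 0.5968 -0.1425  0.0252] rect [ 597.1 -143.7] [24.  24.6] 58.4
[368. 212.] 44 rgb [103  99  93] [ 0.5796 -0.0339  0.0104] rect [580.  -33.9] [28.1  7.5] 81.2
[426. 247.] 292 rgb [136 128 118] [ 0.5074 -0.155   0.0297] rect [ 507.2 -154.4] [37.8 38.7] 2.0
[377. 248.] 177 rgb [94 79 32] [ 0.5053 -0.0562  0.0102] rect [505.  -53.4] [51.7 18.1] 88.7
[412. 279.] 114 rgb [13 41 89] [ 0.4405 -0.1271  0.0252] rect [ 440.6 -128.3] [21.1 23.7] 0.0
[424. 304.] 111 rgb [59 24 72] [ 0.3893 -0.1521  0.0254] rect [ 388.5 -152.4] [23.  22.1] 4.6
5 rows [[9.9, 29.9, 16.0, 0.0, -0.1, -1.1], [9.3, 30.1, 16.0, 0.0, -0.1, -1.1], [8.7, 30.3, 16.0, 0.0, -0.1, -1.1], [8.2, 30.4, 16.0, 0.0, -0.1, -1.1], [7.6, 30.6, 16.0, 0.0, -0.1, -1.1]]
```

Call:
arm_command --pt "9 28 5 0 0 -1" --pt "9 30 5 0 0 -1" --pt "9 30 15 0 0 -1" --pt "8 30 25 0 0 -1" --pt "6 20 25 0 0 -1" --pt "0 0 0 0 0 0"

```text
clock: 14.2
position: [0.5074, -0.0346, 0.1094]
tool_rot: [-3.139, -0.02, -0.041]
force: [-0.5, 0.4, 0.8]
grip_width: 0.0359
```

```bash
python3 - <<'E'
from h import *
print(pose()[0],bot.observe()['tool_rot'])
plan([(.5055,-.0432,.05,-1.5)],smax=70)
E
```

```text
[ 0.50737392 -0.0345857   0.10936895] [-3.13890305 -0.01953895 -0.04147591]
1 rows [[-2.7, 8.8, 59.3, -0.1, -1.1, -0.9]]
```

Call:
arm_command --pt "-1 8 20 0 -1.1 -0.9" --pt "0 0 25 0 0 0" --pt "0 0 25 0 0 0" --pt "0 0 15 0 0 0" --pt "0 0 0 0 0 0"

```text
clock: 14.7
position: [0.5101, -0.0401, 0.0271]
tool_rot: [-3.139, -0.006, -0.026]
force: [0.1, 0.2, 1.0]
grip_width: 0.0361
```

```bash
python3 - <<'E'
from h import *
print(pose()[0],bot.observe()['tool_rot'])
plan([(.5055,-.0432,-.014,-1.5)],smax=70)
E
```

```text
[ 0.51006572 -0.0401477   0.02713036] [-3.13868124 -0.00584627 -0.02598517]
1 rows [[-4.7, 3.3, 41.1, -0.2, -0.3, 0.0]]
```

Call:
arm_command --pt "-5 3 12 0 -0.3 0" --pt "0 0 10 0 0 0" --pt "0 0 8 0 0 0" --pt "0 0 4 0 0 0" --pt "0 0 0 0 0 0"

```text
clock: 15.2
position: [0.5068, -0.0422, -0.0062]
tool_rot: [-3.139, -0.004, -0.026]
force: [0.3, -0.3, 0.9]
grip_width: 0.0359
```

```bash
python3 - <<'E'
from h import *
print(pose()[0],bot.observe()['force'])
plan([(.5055,-.0432,-.014,-1.5)],smax=70)
E
```

```text
[ 0.5067503  -0.04223712 -0.0061891 ] [ 0.29359428 -0.34150715  0.9362807 ]
1 rows [[-1.3, 1.0, 7.8, -0.2, -0.2, 0.0]]
```

Call:
arm_command --pt "-1 1 5 0 0 0" --pt "0 0 3 0 0 0" --pt "0 0 0 0 0 0"

```text
clock: 15.5
position: [0.506, -0.0433, -0.0144]
tool_rot: [-3.139, -0.005, -0.026]
force: [0.4, -0.7, 0.0]
grip_width: 0.0357
```

Call:
arm_command --pt "0 0 0 0 0 0" --pt "0 0 0 0 0 0" --pt "0 0 0 0 0 0" --pt "0 0 0 0 0 0" --grip 0 --grip_force 40

```text
clock: 15.9
position: [0.5063, -0.0433, -0.0139]
tool_rot: [-3.139, -0.006, -0.026]
force: [0.5, 0.0, -0.8]
grip_width: 0.0163
```

Call:
arm_command --pt "0 0 -10 0 0 0" --pt "0 0 -20 0 0 0" --pt "0 0 -30 0 0 0" --pt "0 0 -35 0 0 0" --pt "0 0 -30 0 0 0" --pt "0 0 0 0 0 0"

```text
clock: 16.5
position: [0.5047, -0.0428, 0.1185]
tool_rot: [-3.139, -0.004, -0.024]
force: [0.0, -0.3, -1.0]
grip_width: 0.0162
```

```bash
python3 - <<'E'
from h import *
p=pose()[0];print(p)
g=cab(-.138,-.05)
plan([(g[0],g[1],p[2],YY)],smax=30)
E
```

```text
[ 0.50472359 -0.04282787  0.11845516]
7 rows [[3.1, -27.9, 0.1, 0.0, 0.0, 0.9], [2.6, -28.0, 0.1, 0.0, 0.0, 0.9], [2.2, -28.0, 0.1, 0.0, 0.0, 0.9], [1.8, -28.0, 0.1, 0.0, 0.0, 0.9], [1.3, -28.1, 0.0, 0.0, 0.0, 0.9], [0.9, -28.1, 0.0, 0.0, 0.0, 0.9], [0.4, -28.1, 0.0, 0.0, 0.0, 0.9]]
```

Call:
arm_command --pt "3 -20 0 0 0 0.9" --pt "3 -28 0 0 0 0.9" --pt "3 -28 0 0 0 0.9" --pt "2 -28 0 0 0 0.9" --pt "2 -28 0 0 0 0.9" --pt "1 -25 0 0 0 0.9" --pt "0 -20 0 0 0 0.9" --pt "0 0 0 0 0 0"

```text
clock: 17.3
position: [0.5315, 0.1379, 0.1215]
tool_rot: [-3.139, -0.005, -0.141]
force: [-0.3, -0.8, -0.4]
grip_width: 0.0164
```

```bash
python3 - <<'E'
from h import *
p=pose()[0];print(p,tocab(p),bot.observe()['tool_rot'])
g=cab(-.138,-.05)
plan([(g[0],g[1],.005,YY)],smax=30)
E
```

```text
[0.53153669 0.13786079 0.12148794] [-0.15204998 -0.05244737] [-3.13889151 -0.00520014 -0.14139215]
4 rows [[-0.8, -3.4, 29.1, 0.0, -0.1, -0.1], [-0.7, -3.5, 29.1, 0.0, -0.1, -0.1], [-0.7, -3.5, 29.1, 0.0, -0.1, -0.1], [-0.7, -3.5, 29.1, 0.0, -0.1, -0.1]]
```

Call:
arm_command --pt "-4.5 -14 10 0 0 0" --pt "0 0 25 0 0 0" --pt "0 0 25 0 0 0" --pt "0 0 20 0 0 0" --pt "0 0 0 0 0 0"

```text
clock: 17.8
position: [0.529, 0.1507, 0.0398]
tool_rot: [-3.14, -0.006, -0.14]
force: [-0.5, -0.7, 1.0]
grip_width: 0.0162
```

```bash
python3 - <<'E'
from h import *
p=pose()[0];print(p,tocab(p),bot.observe()['tool_rot'])
g=cab(-.138,-.047)
plan([(g[0],g[1],.005,YY)],smax=50)
E
```

```text
[0.52900116 0.15065221 0.03977959] [-0.13971806 -0.04820791] [-3.13999759 -0.00568036 -0.14043151]
1 rows [[-1.4, -1.7, 34.8, -0.1, -0.3, -0.3]]
```

Call:
arm_command --pt "-1 -1 12 0 0 0" --pt "0 0 12 0 0 0" --pt "0 0 7 0 0 0" --pt "0 0 3 0 0 0" --pt "0 0 0 0 0 0"

```text
clock: 18.3
position: [0.5293, 0.151, 0.0053]
tool_rot: [-3.14, -0.007, -0.141]
force: [0.0, -0.2, -0.2]
grip_width: 0.0162
```

Call:
arm_command --pt "0 0 0 0 0 0" --pt "0 0 0 0 0 0" --pt "0 0 0 0 0 0" --grip 29

```text
clock: 18.6
position: [0.5298, 0.1512, 0.0061]
tool_rot: [-3.139, -0.009, -0.141]
force: [0.9, -0.2, 0.4]
grip_width: 0.0247
```

Call:
arm_command --pt "0 0 -15 0 0 0" --pt "0 0 -25 0 0 0" --pt "0 0 -35 0 0 0" --pt "0 0 -35 0 0 0" --pt "0 0 0 0 0 0"

```text
clock: 19.1
position: [0.5282, 0.1517, 0.1245]
tool_rot: [-3.139, -0.009, -0.14]
force: [-0.4, 0.7, -0.4]
grip_width: 0.0248
```

```bash
python3 - <<'E'
from h import *
p=pose()[0];print(p,tocab(p),bot.observe()['tool_rot'])
plan([(.5797,-.0339,p[2],-8)],smax=34)
E
```

```text
[0.52823897 0.15174309 0.12446419] [-0.13874008 -0.0473054 ] [-3.13861616 -0.00859145 -0.13973973]
6 rows [[12.8, 29.4, 0.0, 0.0, -0.1, 0.0], [12.8, 29.4, 0.0, 0.0, -0.1, 0.0], [12.8, 29.4, 0.0, 0.0, -0.1, 0.0], [12.8, 29.4, 0.0, 0.0, -0.1, 0.0], [12.8, 29.4, 0.0, 0.0, -0.1, 0.0], [12.8, 29.4, 0.0, 0.0, -0.1, 0.0]]
```

Call:
arm_command --pt "10 22 0 0 0 0" --pt "13 30 0 0 0 0" --pt "13 30 0 0 0 0" --pt "13 30 0 0 0 0" --pt "13 30 10 0 0 0" --pt "10 20 25 0 -0.5 0" --pt "0 0 15 0 0 0" --pt "0 0 0 0 0 0"

```text
clock: 19.9
position: [0.5805, -0.0241, 0.0827]
tool_rot: [-3.137, -0.008, -0.137]
force: [-0.3, 0.1, -0.5]
grip_width: 0.0248
```

```bash
python3 - <<'E'
from h import *
p=pose()[0];print(p,bot.observe()['tool_rot'])
plan([(.5797,-.0339,.02,-8)],smax=90)
items()
E
```

```text
[ 0.5805273  -0.02409504  0.0827056 ] [-3.13657964 -0.00839009 -0.13715804]
1 rows [[0.0, 10.1, 62.7, -0.3, -0.5, 0.1]]
[341. 201.] 108 rgb [109  48 129] [0.5997 0.0243 0.0249] rect [600.2  24.8] [22.6 23.3] 1.4
[412. 279.] 113 rgb [ 26  78 154] [ 0.4405 -0.1272  0.0252] rect [ 440.6 -128.3] [20.9 23.5] 1.3
[373. 285.] 110 rgb [122  47  30] [ 0.4256 -0.0468  0.0256] rect [425.  -47.4] [22.8 23.1] 1.8
[424. 304.] 114 rgb [107  47 127] [ 0.389  -0.1518  0.025 ] rect [ 388.8 -152.1] [23.1 23.3] 83.8
[340. 322.] 102 rgb [118 111 100] [0.3487 0.0213 0.0329] rect [349.7  21.1] [11.7 47.3] 1.9
```

Call:
arm_command --pt "0 10 20 -0.3 -0.5 0" --pt "0 0 20 0 0 0" --pt "0 0 20 0 0 0" --pt "0 0 10 0 0 0" --pt "0 0 0 0 0 0"

```text
clock: 20.45
position: [0.5822, -0.0286, 0.0181]
tool_rot: [-3.14, -0.007, -0.131]
force: [0.2, -0.7, 0.3]
grip_width: 0.0248
```

```bash
python3 - <<'E'
from h import *
p=pose()[0];print(p,bot.observe()['tool_rot'])
plan([(.5797,-.0339,-.014,-8)],smax=90)
E
```

```text
[ 0.58221741 -0.0286226   0.01814311] [-3.13993051 -0.00711078 -0.13083576]
1 rows [[-2.0, 5.6, 32.1, -0.1, -0.4, 0.5]]
```

Call:
arm_command --pt "-2 5.5 10 0 -0.4 0.5" --pt "0 0 10 0 0 0" --pt "0 0 6 0 0 0" --pt "0 0 4 0 0 0" --pt "0 0 0 0 0 0"

```text
clock: 20.95
position: [0.5808, -0.0333, -0.0115]
tool_rot: [-3.139, -0.003, -0.14]
force: [1.0, 0.6, 0.1]
grip_width: 0.025
```

```bash
python3 - <<'E'
from h import *
p=pose()[0];print(p,bot.observe()['tool_rot'])
plan([(.5797,-.0339,-.014,-8)],smax=90)
f=grab('side')
c=f['color'][200:350,300:500,::-1]
cv2.imwrite('pics/s6.png',cv2.resize(c,None,fx=4,fy=4,interpolation=cv2.INTER_CUBIC))
E
```

```text
[ 0.58079581 -0.03334825 -0.01146424] [-3.13940919e+00 -2.62088843e-03 -1.39578091e-01]
1 rows [[-1.0, 0.7, 2.5, -0.1, -0.2, 0.0]]
```

View pics/s6.png

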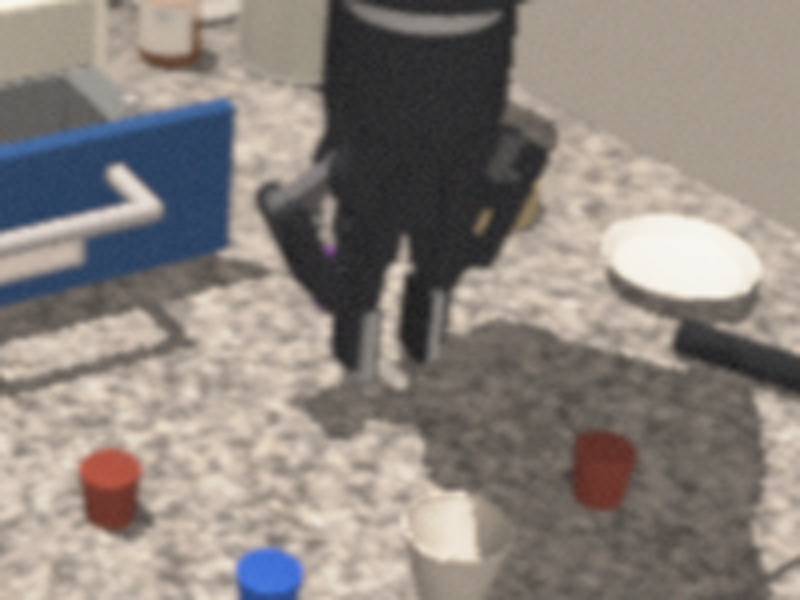

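Call:
arm_command --pt "-1 0.7 2.5 0 0 0" --pt "0 0 0 0 0 0"

```text
clock: 21.2
position: [0.58, -0.0339, -0.0135]
tool_rot: [-3.139, -0.003, -0.14]
force: [-0.6, 0.1, -0.2]
grip_width: 0.0249
```

Call:
arm_command --pt "0 0 0 0 0 0" --pt "0 0 0 0 0 0" --pt "0 0 0 0 0 0" --pt "0 0 0 0 0 0" --grip 0

```text
clock: 21.6
position: [0.5803, -0.0339, -0.013]
tool_rot: [-3.139, -0.004, -0.14]
force: [0.1, 1.6, 0.7]
grip_width: 0.0081
```

Gripped: it reads 8.1 mm for a 10 mm bar, the same bias as on the handle. I'll lift it and carry it to the tray.

Call:
arm_command --pt "0 0 -10 0 0 0" --pt "0 0 -20 0 0 0" --pt "0 0 -30 0 0 0" --pt "0 0 -35 0 0 0" --pt "0 0 -25 0 0 0" --pt "0 0 0 0 0 0"

```text
clock: 22.2
position: [0.5792, -0.0335, 0.1142]
tool_rot: [-3.139, -0.003, -0.138]
force: [0.8, -0.1, -0.8]
grip_width: 0.0084
```

```bash
python3 - <<'E'
from h import *
p=pose()[0];print(p)
g=cab(-.138,-.012)
plan([(g[0],g[1],p[2],YY)],smax=30)
E
```

```text
[ 0.57917127 -0.03346602  0.11423357]
6 rows [[-18.5, -29.5, 0.0, 0.0, 0.0, 0.0], [-18.5, -29.5, 0.0, 0.0, 0.0, 0.0], [-18.5, -29.5, 0.0, 0.0, 0.0, 0.0], [-18.5, -29.5, 0.0, 0.0, 0.0, 0.0], [-18.5, -29.5, 0.0, 0.0, 0.0, 0.0], [-18.5, -29.6, 0.0, 0.0, 0.0, 0.0]]
```

Call:
arm_command --pt "-14 -20 0 0 0 0" --pt "-20 -30 0 0 0 0" --pt "-20 -30 0 0 0 0" --pt "-20 -30 0 0 0 0" --pt "-20 -30 0 0 0 0" --pt "-16 -20 0 0 0 0" --pt "-5 -10 0 0 0 0" --pt "0 0 0 0 0 0"

```text
clock: 23.0
position: [0.4854, 0.1555, 0.1157]
tool_rot: [-3.14, -0.006, -0.141]
force: [0.1, -0.8, -0.2]
grip_width: 0.0081
```

```bash
python3 - <<'E'
from h import *
p=pose()[0];print(p,tocab(p),bot.observe()['grip_width'])
g=cab(-.138,-.003)
plan([(g[0],g[1],.04,YY)],smax=90)
E
```

```text
[0.48541592 0.15553239 0.11573117] [-0.14076763 -0.00436286] 0.00810785218673316
1 rows [[-1.8, -2.6, 75.7, -0.1, -0.3, -0.3]]
```

Call:
arm_command --pt "-2 -2.6 20 0 0 0" --pt "0 0 25 0 0 0" --pt "0 0 25 0 0 0" --pt "0 0 20 0 0 0" --pt "0 0 10 0 0 0" --pt "0 0 4 0 0 0" --pt "0 0 0 0 0 0"

```text
clock: 23.7
position: [0.4896, 0.1507, 0.0084]
tool_rot: [3.141, -0.009, -0.149]
force: [-0.5, 0.2, 0.0]
grip_width: 0.0084
```

```bash
python3 - <<'E'
from h import *
p=pose()[0];print(p,tocab(p),bot.observe()['force'])
E
```

```text
[0.48961536 0.15067272 0.00835934] [-0.14501576 -0.00918002] [-0.54084126  0.21313033  0.02053672]
```

Call:
arm_command --pt "-6 -6 2 0 0 -0.6" --pt "0 0 2 0 0 0" --pt "0 0 0 0 0 0"

```text
clock: 24.0
position: [0.4855, 0.158, 0.0058]
tool_rot: [-3.141, -0.011, -0.138]
force: [0.4, 0.4, 0.2]
grip_width: 0.0082
```

Call:
arm_command --pt "0 0 0 0 0 0" --pt "0 0 0 0 0 0" --pt "0 0 0 0 0 0" --grip 25

```text
clock: 24.3
position: [0.486, 0.1583, 0.0067]
tool_rot: [-3.141, -0.012, -0.138]
force: [0.0, 0.1, -0.3]
grip_width: 0.0214
```

Call:
arm_command --pt "0 0 -15 0 0 0" --pt "0 0 -25 0 0 0" --pt "0 0 -35 0 0 0" --pt "0 0 -35 0 0 0" --pt "0 0 -15 0 0 0" --pt "0 0 0 0 0 0"

```text
clock: 24.9
position: [0.4833, 0.1587, 0.1411]
tool_rot: [-3.141, -0.012, -0.136]
force: [0.4, 0.3, -0.6]
grip_width: 0.0214
```

```bash
python3 - <<'E'
from h import *
p=pose()[0];print(p,tocab(p),bot.observe()['tool_rot'],bot.observe()['qpos'][6])
plan([(.4256,-.0466,p[2],YX)],smax=34)
E
```

```text
[0.4832928  0.15873152 0.14111439] [-0.13788445 -0.00182723] [-3.14079734 -0.01181112 -0.13625075] -0.9536529985982319
11 rows [[-2.7, 19.2, 0.0, -0.1, 0.0, 8.2], [0.1, 19.4, 0.0, -0.1, 0.0, 8.2], [2.9, 19.2, 0.0, -0.1, 0.0, 8.2], [5.6, 18.6, 0.0, -0.1, 0.0, 8.2], [8.1, 17.6, 0.0, -0.1, 0.0, 8.2], [10.6, 16.3, 0.0, -0.1, 0.0, 8.2], [12.8, 14.6, 0.0, -0.1, 0.0, 8.2], [14.7, 12.6, 0.0, -0.1, 0.0, 8.2], [16.4, 10.4, 0.0, -0.1, 0.0, 8.2], [17.7, 8.0, 0.0, -0.1, 0.0, 8.2], [18.6, 5.4, 0.0, -0.1, 0.0, 8.2]]
```

Call:
arm_command --pt "-3 19 0 0 0 8.2" --pt "0 19 0 0 0 8.2" --pt "3 19 0 0 0 8.2" --pt "6 19 0 0 0 8.2" --pt "8 18 0 0 0 8.2" --pt "11 16 0 0 0 8.2" --pt "13 15 0 0 0 8.2" --pt "15 13 0 0 0 8.2" --grip 48

```text
clock: 25.7
position: [0.4351, 0.0057, 0.1411]
tool_rot: [-3.131, -0.001, -1.32]
force: [1.2, -0.4, 0.2]
grip_width: 0.0409
```

Call:
arm_command --pt "16 10 0 0 0 8.2" --pt "17 8 0 0 0 8.2" --pt "10 4 15 0 0 6" --pt "0 0 20 0 0 0" --pt "0 0 0 0 0 0"

```text
clock: 26.2
position: [0.4158, -0.0441, 0.1051]
tool_rot: [-3.133, 0.002, -1.737]
force: [0.2, -0.3, 1.0]
grip_width: 0.0406
```

```bash
python3 - <<'E'
from h import *
p=pose()[0];print(p,bot.observe()['tool_rot'],bot.observe()['qpos'][6])
items()
plan([(.4256,-.0468,p[2]-.07,YX)],smax=84)
E
```

```text
[ 0.41583176 -0.04406304  0.1051165 ] [-3.13251604e+00  2.20508191e-03 -1.73653028e+00] -1.9276039231690356
[341. 201.] 110 rgb [104  46 124] [0.5997 0.0243 0.0255] rect [600.2  24.3] [23.4 22.8] 67.5
[420. 205.] 117 rgb [115  44  29] [ 0.5966 -0.1426  0.0251] rect [ 597.1 -143.6] [23.6 23.6] 63.8
[424. 242.] 111 rgb [85 80 73] [ 0.517  -0.1501  0.0302] rect [ 517.6 -151.6] [17.8 36.3] 14.7
[340. 322.] 100 rgb [113 106  94] [0.3486 0.0214 0.0322] rect [348.8  21. ] [10.5 47.2] 2.2
1 rows [[1.4, -8.9, 71.1, -0.6, 0.1, -1.7]]
```

Call:
arm_command --pt "1.4 -9 15 -0.6 0 -1.7" --pt "0 0 20 0 0 0" --pt "0 0 20 0 0 0" --pt "0 0 8 0 0 0" --pt "0 0 0 0 0 0"

```text
clock: 26.75
position: [0.4277, -0.0457, 0.0452]
tool_rot: [-3.139, 0.003, -1.701]
force: [-0.3, 0.3, 0.3]
grip_width: 0.0415
```

```bash
python3 - <<'E'
from h import *
p=pose()[0];print(p,bot.observe()['tool_rot'])
plan([(.4256,-.0468,-.011,YX)],smax=84)
E
```

```text
[ 0.42771893 -0.04567828  0.04523744] [-3.13872383  0.0031728  -1.70103538]
1 rows [[1.6, 2.1, 56.2, -0.2, 0.2, 0.3]]
```

Call:
arm_command --pt "1.6 2 12 0 0 0" --pt "0 0 15 0 0 0" --pt "0 0 12 0 0 0" --pt "0 0 9 0 0 0" --pt "0 0 4 0 0 0" --pt "0 0 0 0 0 0"

```text
clock: 27.35
position: [0.4286, -0.0465, -0.0044]
tool_rot: [-3.133, 0.004, -1.7]
force: [0.5, -0.6, 0.4]
grip_width: 0.041
```

Call:
arm_command --pt "0 0 0 0 0 0" --pt "0 0 0 0 0 0" --pt "0 0 0 0 0 0" --pt "0 0 0 0 0 0" --grip 0

```text
clock: 27.75
position: [0.4292, -0.0467, -0.0033]
tool_rot: [-3.132, 0.004, -1.7]
force: [-0.3, 0.4, 0.5]
grip_width: 0.0215
```

Call:
arm_command --pt "0 0 -10 0 0 0" --pt "0 0 -20 0 0 0" --pt "0 0 -30 0 0 0" --pt "0 0 -35 0 0 0" --pt "0 0 -35 0 0 0" --pt "0 0 0 0 0 0"

```text
clock: 28.35
position: [0.4268, -0.0466, 0.1347]
tool_rot: [-3.133, 0.003, -1.699]
force: [-0.2, -0.2, -0.4]
grip_width: 0.0219
```

```bash
python3 - <<'E'
from h import *
p=pose()[0];print(p)
g=cab(-.138,.057)
plan([(g[0],g[1],p[2],YX)],smax=30)
E
```

```text
[ 0.42680529 -0.04664462  0.13471173]
8 rows [[-26.4, 3.6, 0.1, -0.1, 0.0, 0.1], [-26.4, 3.6, 0.0, -0.1, 0.0, 0.1], [-26.4, 3.7, 0.0, -0.1, 0.0, 0.1], [-26.4, 3.7, 0.0, -0.1, 0.0, 0.1], [-26.4, 3.7, 0.0, -0.1, 0.0, 0.1], [-26.4, 3.7, 0.0, -0.1, 0.0, 0.1], [-26.4, 3.8, 0.0, -0.1, 0.0, 0.1], [-26.4, 3.8, 0.0, -0.1, 0.0, 0.1]]
```

Call:
arm_command --pt "-18 3 0 0 0 0.3" --pt "-28 4 0 0 0 0.3" --pt "-30 4 0 0 0 0.3" --pt "-30 4 0 0 0 0" --pt "-30 4 0 0 0 0" --pt "-30 4 0 0 0 0" --pt "-24 4 0 0 0 0" --pt "-12 2 0 0 0 0"

```text
clock: 29.15
position: [0.4255, 0.1619, 0.139]
tool_rot: [-3.129, 0.002, -1.721]
force: [-0.1, -0.6, -0.7]
grip_width: 0.0218
```

Call:
arm_command --pt "0 0 0 0 0 0"

```text
clock: 29.25
position: [0.4252, 0.1631, 0.1391]
tool_rot: [-3.129, 0.002, -1.719]
force: [-0.4, -0.3, -0.8]
grip_width: 0.0217
```

```bash
python3 - <<'E'
from h import *
p=pose()[0];print(p,tocab(p),bot.observe()['grip_width'])
g=cab(-.138,.057)
plan([(g[0],g[1],.06,YX)],smax=90)
E
```

```text
[0.4252222  0.163062   0.13908554] [-0.14143455  0.0562963 ] 0.021651941430323424
1 rows [[-3.2, 1.7, 79.1, -0.7, 0.1, -0.7]]
```

Call:
arm_command --pt "-3 1 20 -0.7 0 -0.7" --pt "0 0 25 0 0 0" --pt "0 0 25 0 0 0" --pt "0 0 15 0 0 0" --pt "0 0 0 0 0 0"

```text
clock: 29.75
position: [0.4257, 0.1605, 0.0524]
tool_rot: [-3.14, 0.0, -1.71]
force: [0.2, -0.4, 0.0]
grip_width: 0.0219
```

```bash
python3 - <<'E'
from h import *
p=pose()[0];print(p,tocab(p),bot.observe()['grip_width'])
g=cab(-.138,.057)
plan([(g[0],g[1],.014,YX)],smax=90)
E
```

```text
[0.42568098 0.16051302 0.05237147] [-0.14389825  0.05549755] 0.021934491341402608
1 rows [[-5.9, 1.6, 38.4, -0.1, 0.0, -0.2]]
```

Call:
arm_command --pt "-6 1 12 0 0 0" --pt "0 0 12 0 0 0" --pt "0 0 8 0 0 0" --pt "0 0 4 0 0 0" --pt "0 0 0 0 0 0"

```text
clock: 30.25
position: [0.4266, 0.1656, 0.0151]
tool_rot: [-3.139, 0.0, -1.712]
force: [-0.9, -0.4, 0.4]
grip_width: 0.0216
```

Call:
arm_command --pt "0 0 1.5 0 0 0" --pt "0 0 0 0 0 0"

```text
clock: 30.45
position: [0.4268, 0.1657, 0.0138]
tool_rot: [-3.138, 0.001, -1.712]
force: [-0.3, -0.2, -0.3]
grip_width: 0.0215
```

Call:
arm_command --pt "0 0 0 0 0 0" --pt "0 0 0 0 0 0" --pt "0 0 0 0 0 0" --grip 48

```text
clock: 30.75
position: [0.4272, 0.1658, 0.0145]
tool_rot: [-3.138, 0.001, -1.712]
force: [0.9, -0.1, 0.4]
grip_width: 0.0408
```

Call:
arm_command --pt "0 0 -15 0 0 0" --pt "0 0 -25 0 0 0" --pt "0 0 -35 0 0 0" --pt "0 0 -35 0 0 0" --pt "0 0 -15 0 0 0" --pt "0 0 0 0 0 0"

```text
clock: 31.35
position: [0.4261, 0.1656, 0.1443]
tool_rot: [-3.138, 0.001, -1.712]
force: [-0.6, -0.6, -0.9]
grip_width: 0.0411
```

```bash
python3 - <<'E'
from h import *
p=pose()[0];print(p,tocab(p))
plan([(.5967,-.1424,p[2],YX)],smax=42)
items()
E
```

```text
[0.42608968 0.16558422 0.14432507] [-0.1388183   0.05577733]
7 rows [[40.1, -30.3, 0.1, 0.0, 0.0, 0.0], [40.2, -30.3, 0.1, 0.0, 0.0, 0.0], [40.2, -30.2, 0.0, 0.0, 0.0, 0.0], [40.2, -30.2, 0.0, 0.0, 0.0, 0.0], [40.2, -30.2, 0.0, 0.0, 0.0, 0.0], [40.3, -30.2, 0.0, 0.0, 0.0, 0.0], [40.3, -30.1, 0.0, 0.0, 0.0, 0.0]]
[341. 201.] 108 rgb [109  48 129] [0.5999 0.0243 0.025 ] rect [600.3  24.8] [22.  23.4] 3.9
[420. 205.] 117 rgb [120  47  30] [ 0.5966 -0.1425  0.0251] rect [ 597.7 -143.7] [24.3 23.5] 12.0
[426. 247.] 289 rgb [140 132 122] [ 0.5074 -0.1549  0.0296] rect [ 507.3 -154.4] [37.9 38.6] 1.5
[412. 279.] 116 rgb [ 26  77 153] [ 0.4405 -0.127   0.0257] rect [ 440.5 -128. ] [22.4 26.3] 14.4
[424. 304.] 114 rgb [61 25 75] [ 0.3891 -0.1517  0.0257] rect [ 388.5 -152.3] [22.7 22.8] 1.2
[340. 322.] 100 rgb [118 110  99] [0.3486 0.0214 0.0323] rect [348.8  21. ] [10.4 47.3] 2.1
```

Call:
arm_command --pt "26 -20 0 0 0 0" --pt "40 -30 0 0 0 0" --pt "40 -30 0 0 0 0" --pt "40 -30 0 0 0 0" --pt "40 -30 0 0 0 0" --pt "40 -30 0 0 0 0" --pt "30 -22 10 0 0 0" --pt "16 -10 15 0 0 0"

```text
clock: 32.2
position: [0.5892, -0.1369, 0.1097]
tool_rot: [3.138, -0.001, -1.703]
force: [-0.9, 0.8, -0.4]
grip_width: 0.0412
```

Call:
arm_command --pt "0 0 0 0 0 0"

```text
clock: 32.3
position: [0.588, -0.1397, 0.1062]
tool_rot: [3.134, -0.002, -1.706]
force: [-2.0, 0.5, 0.4]
grip_width: 0.041
```

```bash
python3 - <<'E'
from h import *
p=pose()[0];print(p,bot.observe()['tool_rot'])
plan([(.5967,-.1425,.05,YX)],smax=90)
E
```

```text
[ 0.58802139 -0.1397437   0.10616997] [ 3.13386599e+00 -1.97528049e-03 -1.70641705e+00]
1 rows [[1.4, -9.4, 56.1, 0.4, -0.1, 0.0]]
```

Call:
arm_command --pt "1.4 -9.4 15 0.4 0 0" --pt "0 0 20 0 0 0" --pt "0 0 15 0 0 0" --pt "0 0 0 0 0 0"

```text
clock: 32.7
position: [0.595, -0.1402, 0.0508]
tool_rot: [3.136, -0.001, -1.705]
force: [0.2, -0.0, 0.3]
grip_width: 0.041
```

```bash
python3 - <<'E'
from h import *
p=pose()[0];print(p,bot.observe()['tool_rot'])
plan([(.5967,-.1425,-.007,YX)],smax=90)
E
```

```text
[ 0.59503648 -0.14017812  0.05081595] [ 3.13609813e+00 -1.27765083e-03 -1.70536143e+00]
1 rows [[2.0, -2.3, 57.8, 0.3, -0.1, 0.0]]
```

Call:
arm_command --pt "2 -2 12 0.3 0 0" --pt "0 0 15 0 0 0" --pt "0 0 14 0 0 0" --pt "0 0 9 0 0 0" --pt "0 0 4 0 0 0" --pt "0 0 0 0 0 0"

```text
clock: 33.3
position: [0.5969, -0.1414, -0.0071]
tool_rot: [-3.141, -0.001, -1.704]
force: [0.0, -0.1, 0.4]
grip_width: 0.0408
```

Call:
arm_command --pt "0 0 0 0 0 0" --pt "0 0 0 0 0 0" --pt "0 0 0 0 0 0" --pt "0 0 0 0 0 0" --grip 0

```text
clock: 33.7
position: [0.5978, -0.1416, -0.0058]
tool_rot: [-3.139, -0.001, -1.704]
force: [-0.8, 0.4, 0.0]
grip_width: 0.0219
```

Call:
arm_command --pt "0 0 -10 0 0 0" --pt "0 0 -20 0 0 0" --pt "0 0 -30 0 0 0" --pt "0 0 -35 0 0 0" --pt "0 0 -35 0 0 0" --pt "0 0 0 0 0 0"

```text
clock: 34.3
position: [0.5974, -0.1413, 0.1328]
tool_rot: [-3.138, -0.001, -1.704]
force: [1.1, -0.0, -0.3]
grip_width: 0.0217
```

```bash
python3 - <<'E'
from h import *
p=pose()[0];print(p)
g=cab(-.138,.025)
plan([(g[0],g[1],p[2],YX)],smax=40)
f=grab('top');items(f,(195,310,200,300))
c=f['color'][190:310,200:320,::-1]
cv2.imwrite('pics/t7.png',cv2.resize(c,None,fx=5,fy=5,interpolation=cv2.INTER_CUBIC))
E
```

```text
[ 0.59739438 -0.14129706  0.13281858]
8 rows [[-35.3, 22.5, -0.1, 0.0, 0.0, 0.0], [-35.3, 22.5, -0.1, 0.0, 0.0, 0.0], [-35.3, 22.5, -0.1, 0.0, 0.0, 0.0], [-35.3, 22.5, -0.1, 0.0, 0.0, 0.0], [-35.2, 22.5, -0.1, 0.0, 0.0, 0.0], [-35.2, 22.5, 0.0, 0.0, 0.0, 0.0], [-35.2, 22.5, 0.0, 0.0, 0.0, 0.0], [-35.2, 22.5, 0.0, 0.0, 0.0, 0.0]]
[241. 250.] 509 rgb [120 115 104] [0.4919 0.2322 0.011 ] rect [491.2 229.6] [ 17.6 219.9] 82.2
[272. 256.] 4191 rgb [114 114 112] [0.4807 0.1648 0.0182] rect [482.  160.4] [114.5 160.7] 82.2
```

View pics/t7.png

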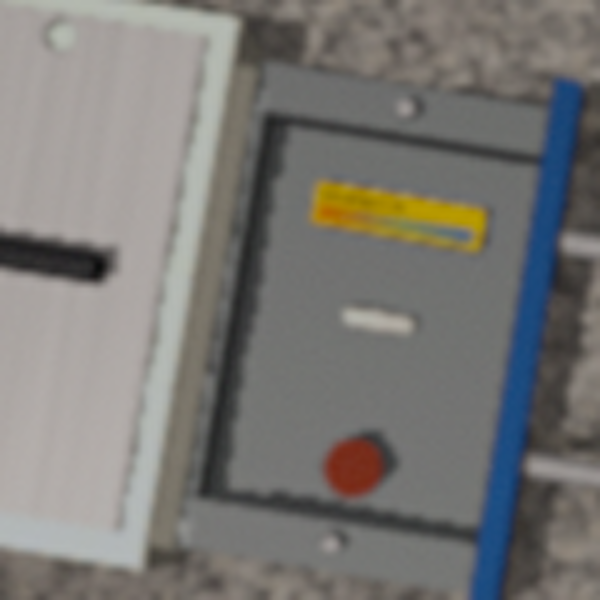

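The tray holds the strips, the stirring bar and one stopper, all lying flat. The second stopper goes at cabinet y=0.027.

Call:
arm_command --pt "-24 15 0 0 0 0" --pt "-36 23 0 0 0 0" --pt "-40 25 0 0 0 0" --pt "-40 25 0 0 0 0" --pt "-40 25 0 0 0 0" --pt "-40 25 0 0 0 0" --pt "-30 20 0 0 0 0" --pt "-15 11 0 0 0 0"

```text
clock: 35.15
position: [0.4575, 0.15, 0.1276]
tool_rot: [3.14, -0.003, -1.71]
force: [0.5, -0.5, -0.2]
grip_width: 0.0221
```

Call:
arm_command --pt "0 0 0 0 0 0"

```text
clock: 35.25
position: [0.4558, 0.1525, 0.1273]
tool_rot: [3.139, -0.003, -1.706]
force: [0.5, -0.2, -1.3]
grip_width: 0.0216
```

```bash
python3 - <<'E'
from h import *
p=pose()[0];print(p,tocab(p),bot.observe()['grip_width'])
g=cab(-.138,.027)
plan([(g[0],g[1],.06,YX)],smax=90)
E
```

```text
[0.45584873 0.15246047 0.12730129] [-0.14780369  0.02451878] 0.021625540576873645
1 rows [[-10.0, 2.3, 67.3, 0.1, -0.2, 0.0]]
```

Call:
arm_command --pt "-10 2 15 0 0 0" --pt "0 0 22 0 0 0" --pt "0 0 22 0 0 0" --pt "0 0 10 0 0 0" --pt "0 0 0 0 0 0"

```text
clock: 35.75
position: [0.4553, 0.1607, 0.0555]
tool_rot: [3.139, -0.004, -1.706]
force: [0.1, -0.5, -1.0]
grip_width: 0.0222
```

```bash
python3 - <<'E'
from h import *
p=pose()[0];print(p,tocab(p),bot.observe()['grip_width'])
g=cab(-.138,.027)
plan([(g[0],g[1],.012,YX)],smax=90)
E
```

```text
[0.45527579 0.16070987 0.05553914] [-0.13970719  0.02620034] 0.022166850089863625
1 rows [[-1.9, 0.7, 43.5, 0.1, -0.2, 0.0]]
```

Call:
arm_command --pt "-2 1 12 0 0 0" --pt "0 0 14 0 0 0" --pt "0 0 10 0 0 0" --pt "0 0 5 0 0 0" --pt "0 0 0 0 0 0"

```text
clock: 36.25
position: [0.4559, 0.1624, 0.0136]
tool_rot: [3.141, -0.003, -1.708]
force: [-0.2, 0.7, -0.4]
grip_width: 0.0221
```

Call:
arm_command --pt "0 0 0 0 0 0" --pt "0 0 0 0 0 0" --pt "0 0 0 0 0 0" --grip 48

```text
clock: 36.55
position: [0.4565, 0.1626, 0.0145]
tool_rot: [-3.141, -0.003, -1.708]
force: [-0.4, -0.7, -0.5]
grip_width: 0.0409
```

Call:
arm_command --pt "0 0 -15 0 0 0" --pt "0 0 -25 0 0 0" --pt "0 0 -35 0 0 0" --pt "0 0 -35 0 0 0" --pt "0 0 -15 0 0 0" --pt "0 0 0 0 0 0"

```text
clock: 37.15
position: [0.4563, 0.163, 0.1457]
tool_rot: [-3.14, -0.002, -1.708]
force: [0.9, 0.6, -1.0]
grip_width: 0.0408
```

```bash
python3 - <<'E'
from h import *
p=pose()[0];print(p,tocab(p))
g=cab(-.003,-.0005)
plan([(g[0],g[1],p[2]+.03,YY)],smax=42)
E
```

```text
[0.45631477 0.16303115 0.14571391] [-0.13726688  0.0254843 ]
11 rows [[-12.2, -2.3, -2.7, 0.0, 0.0, -8.2], [-11.7, -4.1, -2.7, 0.0, 0.0, -8.2], [-11.0, -5.7, -2.7, 0.0, 0.0, -8.2], [-10.1, -7.2, -2.7, 0.0, 0.0, -8.2], [-9.0, -8.6, -2.7, 0.0, 0.0, -8.2], [-7.7, -9.8, -2.7, 0.0, 0.0, -8.2], [-6.2, -10.8, -2.7, 0.0, 0.0, -8.2], [-4.6, -11.5, -2.7, 0.0, 0.0, -8.2], [-2.9, -12.1, -2.7, 0.0, 0.0, -8.2], [-1.2, -12.4, -2.7, 0.0, 0.0, -8.2], [0.6, -12.4, -2.7, 0.0, 0.0, -8.2]]
```

Call:
arm_command --pt "25 0 -5 0 0 0" --pt "45 0 0 0 0 -8.2" --pt "45 0 0 0 0 -8.2" --pt "45 0 0 0 0 -8.2" --pt "45 10 0 0 0 -8.2" --pt "25 20 0 0 0 -8.2"

```text
clock: 37.75
position: [0.4466, -0.0587, 0.149]
tool_rot: [-3.139, -0.001, -1.017]
force: [-0.1, 0.4, 0.1]
grip_width: 0.041
```

```bash
python3 - <<'E'
from h import *
f=grab('top')
c=f['color'][170:320,150:350,::-1]
cv2.imwrite('pics/t8.png',cv2.resize(c,None,fx=4,fy=4,interpolation=cv2.INTER_CUBIC))
p=pose()[0];print(p,bot.observe()['tool_rot'])
items(f)
g=cab(-.003,-.0005)
plan([(g[0],g[1],.19,YY)],smax=42)
E
```

```text
[ 0.44415373 -0.06369261  0.14855842] [ 3.14074435e+00 -2.01654935e-03 -1.00455548e+00]
[341. 201.] 109 rgb [104  46 124] [0.5998 0.0244 0.0251] rect [600.4  24.3] [23.4 23.6] 75.5
[340. 322.] 101 rgb [114 107  95] [0.3486 0.0213 0.0328] rect [348.9  21. ] [10.4 47.4] 1.9
7 rows [[-38.6, -34.1, -6.0, 0.0, 0.0, -7.1], [-34.1, -38.6, -6.0, 0.0, 0.0, -7.1], [-29.1, -42.5, -6.0, 0.0, 0.0, -7.1], [-23.6, -45.8, -6.0, 0.0, 0.0, -7.1], [-17.8, -48.4, -6.0, 0.0, 0.0, -7.1], [-11.6, -50.2, -5.9, 0.0, 0.0, -7.1], [-5.3, -51.2, -5.9, 0.0, 0.0, -7.1]]
```

View pics/t8.png

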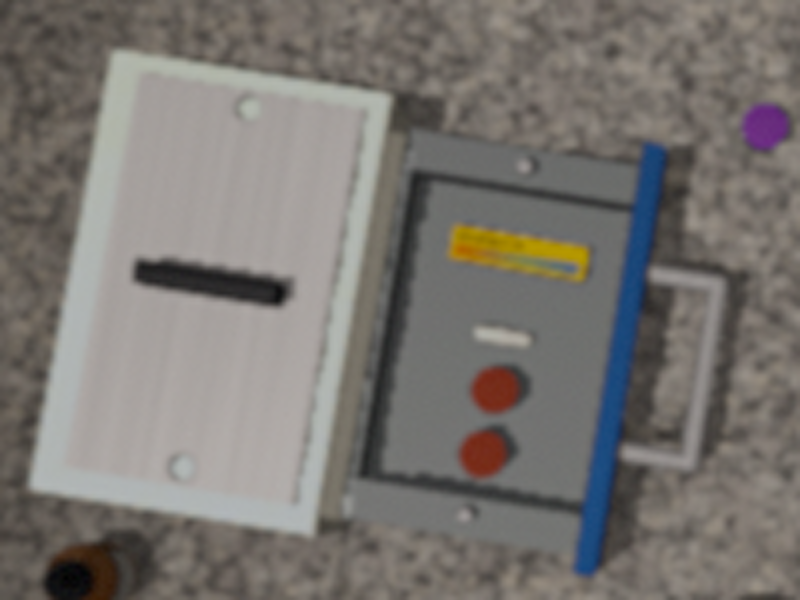

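All four items lie flat in the tray, and the plate is on the cabinet top with its holes at (212,197) and (195.5,287). Next I'll fetch the plate.

Call:
arm_command --pt "-26 -22 -10 0 0 -7" --pt "-34 -38 -10 0 0 -7" --pt "-29 -42 -10 0 0 -7" --pt "-24 -45 -10 0 0 -7" --pt "-18 -47 0 0 0 -7" --pt "-12 -48 0 0 0 -7" --pt "-5 -48 0 0 0 -7" --pt "-3 -30 0 0 0 0" --grip 42

```text
clock: 38.6
position: [0.4929, 0.2974, 0.183]
tool_rot: [3.138, 0.004, -0.134]
force: [0.3, -0.9, 0.7]
grip_width: 0.0359
```

Call:
arm_command --pt "0 0 0 0 0 0"

```text
clock: 38.7
position: [0.4913, 0.3022, 0.1819]
tool_rot: [3.14, 0.006, -0.13]
force: [-0.9, -1.1, 0.5]
grip_width: 0.036
```

```bash
python3 - <<'E'
from h import *
p=pose()[0];print(p,tocab(p),bot.observe()['tool_rot'])
g=cab(-.0028,-.0015)
plan([(g[0],g[1],.14,-7.8)],smax=80)
E
```

```text
[0.49129665 0.30221188 0.18187071] [0.00536267 0.00961549] [ 3.13952845  0.00616995 -0.12970551]
1 rows [[11.3, 8.1, 41.8, 0.1, 0.4, 0.4]]
```

Call:
arm_command --pt "11 8 15 0 0.4 0.4" --pt "0 0 15 0 0 0" --pt "0 0 10 0 0 0" --pt "0 0 0 0 0 0"

```text
clock: 39.1
position: [0.4991, 0.2934, 0.1373]
tool_rot: [3.138, 0.002, -0.137]
force: [-0.7, 0.3, 0.3]
grip_width: 0.0357
```

```bash
python3 - <<'E'
from h import *
p=pose()[0];print(p,tocab(p),bot.observe()['tool_rot'])
g=cab(-.0028,-.0015)
plan([(g[0],g[1],.0905,-7.8)],smax=80)
E
```

```text
[0.49910932 0.29335014 0.13727512] [-0.00236302  0.00067782] [ 3.13815145e+00  2.11096415e-03 -1.36607235e-01]
1 rows [[2.3, 0.3, 46.8, 0.2, 0.1, 0.0]]
```

Call:
arm_command --pt "2 0.3 15 0.2 0 0" --pt "0 0 15 0 0 0" --pt "0 0 10 0 0 0" --pt "0 0 5 0 0 0" --pt "0 0 0 0 0 0"

```text
clock: 39.6
position: [0.5005, 0.2928, 0.0906]
tool_rot: [-3.141, 0.002, -0.138]
force: [0.2, -0.5, -0.3]
grip_width: 0.0358
```

```bash
python3 - <<'E'
from h import *
p=pose()[0];print(p,tocab(p),bot.observe()['tool_rot'])
g=cab(-.0028,-.0015)
plan([(g[0],g[1],.0905,-7.8)],smax=80)
E
```

```text
[0.500529   0.29282672 0.09056035] [-0.00268996 -0.00079953] [-3.14132075e+00  2.19770080e-03 -1.37617417e-01]
1 rows [[0.7, 0.1, 0.1, 0.0, 0.1, -0.1]]
```

Good alignment; grip and lift.

Call:
arm_command --pt "0 0 0 0 0 0" --pt "0 0 0 0 0 0" --pt "0 0 0 0 0 0" --pt "0 0 0 0 0 0" --grip 0 --grip_force 90

```text
clock: 40.0
position: [0.5009, 0.2933, 0.0921]
tool_rot: [-3.141, 0.001, -0.138]
force: [-0.0, -0.4, -1.4]
grip_width: 0.0095
```

Call:
arm_command --pt "0 0 -5 0 0 0" --pt "0 0 -10 0 0 0" --pt "0 0 -12 0 0 0" --pt "0 0 -8 0 0 0" --pt "0 0 0 0 0 0"

```text
clock: 40.5
position: [0.5013, 0.2935, 0.1313]
tool_rot: [-3.14, -0.0, -0.138]
force: [-0.0, -0.6, -2.3]
grip_width: 0.0094
```

Call:
arm_command --pt "0 15 0 0 0 0" --pt "0 23 0 0 0 0" --pt "0 25 0 0 0 0" --pt "0 25 0 0 0 0" --pt "0 20 0 0 0 0" --pt "0 10 0 0 0 0" --pt "0 0 0 0 0 0"

```text
clock: 41.2
position: [0.4831, 0.169, 0.1304]
tool_rot: [-3.141, 0.0, -0.138]
force: [-0.2, 0.8, -1.1]
grip_width: 0.0092
```

```bash
python3 - <<'E'
from h import *
p=pose()[0];print(p,tocab(p),bot.observe()['tool_rot'])
g=cab(-.1386,-.0003)
plan([(g[0],g[1],.12,-7.65)],smax=80)
E
```

```text
[0.48305889 0.16898101 0.13041976] [-0.12776042 -0.00021153] [-3.14098130e+00  3.55059560e-04 -1.38426156e-01]
1 rows [[0.1, 10.8, 10.4, 0.0, 0.0, -0.3]]
```

Call:
arm_command --pt "0 10 10 0 0 -0.3" --pt "0 0 15 0 0 0" --pt "0 0 15 0 0 0" --pt "0 0 10 0 0 0" --pt "0 0 0 0 0 0"

```text
clock: 41.7
position: [0.4814, 0.1601, 0.0765]
tool_rot: [-3.14, 0.001, -0.129]
force: [0.3, -0.1, -1.3]
grip_width: 0.0091
```

```bash
python3 - <<'E'
from h import *
p=pose()[0];print(p,tocab(p),bot.observe()['tool_rot'])
g=cab(-.138,-.0003)
plan([(g[0],g[1],.07,-7.6)],smax=80)
f=grab('side')
c=f['color'][150:300,190:390,::-1]
cv2.imwrite('pics/s9.png',cv2.resize(c,None,fx=4,fy=4,interpolation=cv2.INTER_CUBIC))
E
```

```text
[0.48136151 0.16009286 0.07653879] [-0.13679635  0.00027019] [-3.13951528e+00  5.91948051e-04 -1.29340329e-01]
1 rows [[0.6, 1.2, 6.5, -0.1, 0.0, 0.2]]
```

View pics/s9.png

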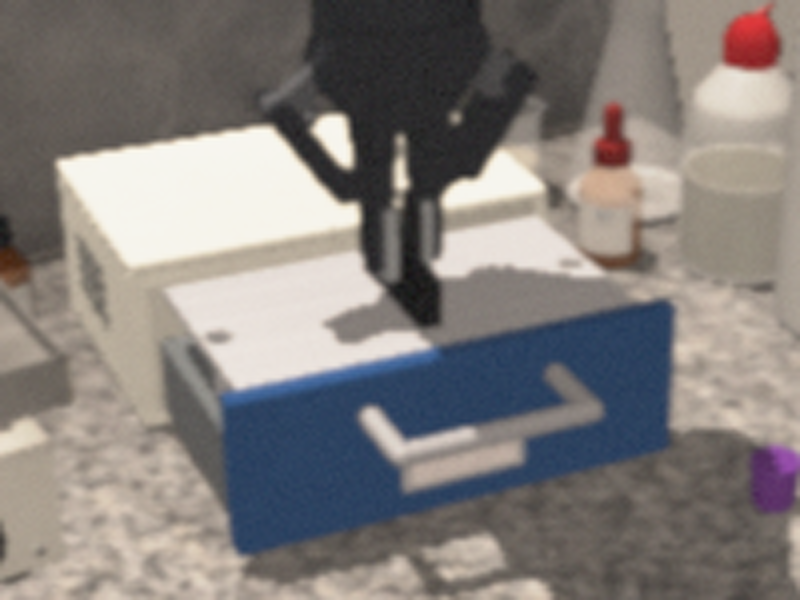

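The plate hovers level over the drawer, holes at (218,337) and (570,262). I'll lower it gently.

Call:
arm_command --pt "0.5 1.2 3 0 0 0.2" --pt "0 0 3 0 0 0" --pt "0 0 0 0 0 0"

```text
clock: 42.05
position: [0.4825, 0.1596, 0.0716]
tool_rot: [-3.138, -0.001, -0.132]
force: [-0.3, 0.6, -0.2]
grip_width: 0.0091
```

```bash
python3 - <<'E'
from h import *
p=pose()[0];print(p,tocab(p),bot.observe()['tool_rot'],bot.observe()['force'])
g=cab(-.138,-.0003)
plan([(g[0],g[1],.051,-7.6)],smax=80)
E
```

```text
[0.48253339 0.15957191 0.07164078] [-0.1371543 -0.0009613] [-3.13837526e+00 -1.22547247e-03 -1.32416279e-01] [-0.25179267  0.5792799  -0.18570754]
1 rows [[-0.7, 0.9, 20.6, -0.2, -0.1, 0.0]]
```

Call:
arm_command --pt "-0.7 0.9 4 -0.2 0 0" --pt "0 0 4 0 0 0" --pt "0 0 4 0 0 0" --pt "0 0 3 0 0 0" --pt "0 0 0 0 0 0"

```text
clock: 42.55
position: [0.482, 0.1587, 0.0558]
tool_rot: [3.141, -0.002, -0.133]
force: [-0.1, -1.1, -1.1]
grip_width: 0.0089
```

```bash
python3 - <<'E'
from h import *
p=pose()[0];print(p,tocab(p),bot.observe()['tool_rot'],bot.observe()['force'])
g=cab(-.138,-.0003)
plan([(g[0],g[1],.051,-7.6)],smax=80)
E
```

```text
[0.48201755 0.15872986 0.055788  ] [-0.13805829 -0.00056388] [ 3.14129079e+00 -2.13421081e-03 -1.32541624e-01] [-0.1188777  -1.08942647 -1.09530308]
1 rows [[-0.3, -0.1, 4.8, 0.0, -0.1, 0.0]]
```

Call:
arm_command --pt "0 0 2.5 0 0 0" --pt "0 0 2 0 0 0" --pt "0 0 1.5 0 0 0" --pt "0 0 0 0 0 0"

```text
clock: 42.95
position: [0.4826, 0.1603, 0.0516]
tool_rot: [-3.141, -0.004, -0.132]
force: [-0.9, -0.2, -1.9]
grip_width: 0.0095
```

```bash
python3 - <<'E'
from h import *
p=pose()[0];print(p,tocab(p),bot.observe()['tool_rot'],bot.observe()['force'])
E
```

```text
[0.48255516 0.16030142 0.05160929] [-0.13642854 -0.00088437] [-3.14050145 -0.00445477 -0.13179711] [-0.85633789 -0.20136608 -1.88857002]
```

Call:
arm_command --pt "0 1 1 0 0 0" --pt "0 0 1 0 0 0"

```text
clock: 43.15
position: [0.4829, 0.1605, 0.0512]
tool_rot: [-3.139, -0.006, -0.131]
force: [-12.6, -0.7, 38.9]
grip_width: 0.0093
```

Call:
arm_command --pt "0 0 0 0 0 0" --pt "0 0 0 0 0 0" --pt "0 0 0 0 0 0" --pt "0 0 0 0 0 0" --grip 42

```text
clock: 43.55
position: [0.4832, 0.1605, 0.0512]
tool_rot: [-3.139, -0.007, -0.131]
force: [-0.6, 0.1, 0.7]
grip_width: 0.0359
```

Call:
arm_command --pt "0 0 -12 0 0 0" --pt "0 0 -20 0 0 0" --pt "0 0 -30 0 0 0" --pt "0 15 -35 0 0 0" --pt "0 35 -15 0 0 5" --pt "0 45 0 0 0 8.2" --pt "0 45 0 0 0 8.2" --pt "0 40 0 0 0 8.2"

```text
clock: 44.35
position: [0.4305, -0.0101, 0.1717]
tool_rot: [-3.131, -0.005, -0.655]
force: [0.8, 0.6, 0.1]
grip_width: 0.0356
```

```bash
python3 - <<'E'
from h import *
p=pose()[0];print(p,tocab(p),bot.observe()['tool_rot'])
f=grab('side')
W=cloud(f)
c=f['color'][150:300,190:390,::-1]
cv2.imwrite('pics/s10.png',cv2.resize(c,None,fx=4,fy=4,interpolation=cv2.INTER_CUBIC))
# plate heights
A=W[200:255,225:350].reshape(-1,3);A=A[np.isfinite(A[:,0])]
B=np.array([np.r_[tocab(q),q[2]] for q in A])
for y in (-.07,-.04,.04,.07):
  for x in (-.17,-.14,-.11):
    k=(abs(B[:,0]-x)<.012)&(abs(B[:,1]-y)<.012)&(B[:,2]>.03)&(B[:,2]<.08)
    print(x,y,k.sum(),np.median(B[k,2]).round(4) if k.sum() else None)
E
```

```text
[ 0.43051663 -0.01008538  0.17174806] [-0.31228144  0.02767133] [-3.13077866 -0.00485209 -0.65462405]
-0.17 -0.07 0 None
-0.14 -0.07 34 0.0562
-0.11 -0.07 66 0.0562
-0.17 -0.04 0 None
-0.14 -0.04 36 0.0562
-0.11 -0.04 65 0.0562
-0.17 0.04 0 None
-0.14 0.04 41 0.0561
-0.11 0.04 70 0.0561
-0.17 0.07 0 None
-0.14 0.07 44 0.0559
-0.11 0.07 78 0.0559
```

View pics/s10.png

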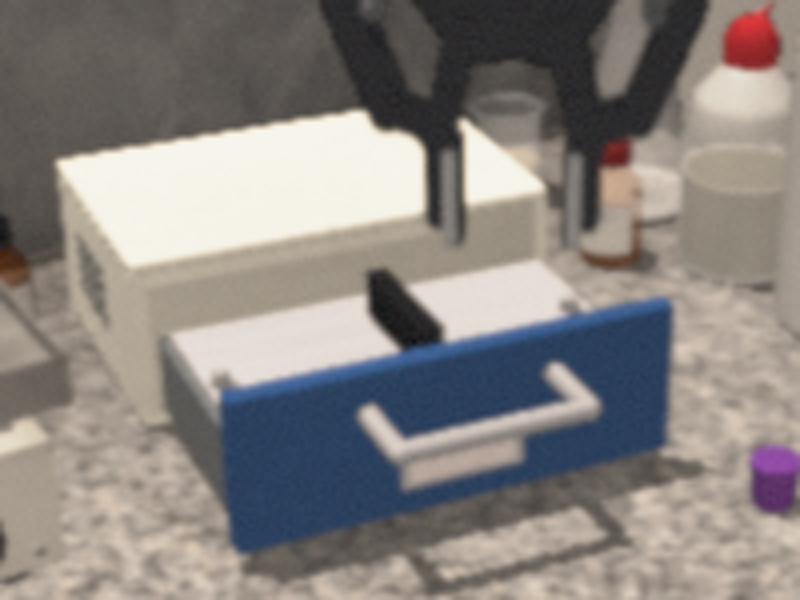

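The plate is seated flat: 56 mm upper face at every visible point, both pins through at (222,380) and (570,305). I'll re-grip the handle to push the drawer home under control.

```bash
python3 - <<'E'
from h import *
g=cab(-.2434,.0)
plan([(g[0],g[1],.13,YX)],smax=80)
E
```

```text
8 rows [[-1.5, -9.9, 5.2, -0.1, 0.0, 7.4], [-2.8, -9.6, 5.2, -0.1, 0.0, 7.4], [-4.0, -9.2, 5.2, -0.1, 0.0, 7.4], [-5.1, -8.6, 5.2, -0.1, 0.0, 7.4], [-6.2, -7.9, 5.2, -0.1, 0.0, 7.4], [-7.2, -7.0, 5.2, -0.1, 0.0, 7.4], [-8.0, -6.1, 5.2, -0.1, 0.0, 7.4], [-8.7, -5.0, 5.2, -0.1, 0.0, 7.4]]
```

Call:
arm_command --pt "-1 -10 5 0 0 7.4" --pt "-3 -10 5 0 0 7.4" --pt "-4 -9 5 0 0 7.4" --pt "-5 -9 5 0 0 7.4" --pt "-6 -8 5 0 0 7.4" --pt "-7 -7 5 0 0 7.4" --pt "-8 -6 5 0 0 7.4" --pt "-5 -3 0 0 0 4" --grip 32

```text
clock: 45.2
position: [0.4677, 0.0492, 0.1418]
tool_rot: [-3.13, 0.004, -1.688]
force: [0.0, 0.7, -0.3]
grip_width: 0.0275
```

Call:
arm_command --pt "0 0 0 0 0 0"

```text
clock: 45.3
position: [0.4679, 0.0503, 0.1424]
tool_rot: [-3.13, 0.005, -1.688]
force: [-0.4, 0.6, -0.1]
grip_width: 0.0271
```

```bash
python3 - <<'E'
from h import *
p=pose()[0];print(p,tocab(p),bot.observe()['tool_rot'])
g=cab(-.2434,.0)
plan([(g[0],g[1],.08,YX)],smax=80)
E
```

```text
[0.46791753 0.05026073 0.14236897] [-0.24743794 -0.0012389 ] [-3.1301495   0.00503407 -1.68767027]
1 rows [[-3.7, 1.9, 62.4, -0.7, 0.3, 1.1]]
```

Call:
arm_command --pt "-3.7 1.5 15 -0.7 0.3 1.1" --pt "0 0 20 0 0 0" --pt "0 0 15 0 0 0" --pt "0 0 10 0 0 0" --pt "0 0 0 0 0 0"

```text
clock: 45.8
position: [0.4673, 0.054, 0.0833]
tool_rot: [-3.14, 0.002, -1.696]
force: [-0.1, -0.9, -0.1]
grip_width: 0.0274
```

```bash
python3 - <<'E'
from h import *
p=pose()[0];print(p,tocab(p),bot.observe()['tool_rot'])
g=cab(-.2434,.0)
plan([(g[0],g[1],.03,YX)],smax=80)
E
```

```text
[0.46733325 0.0540365  0.08332045] [-2.43775637e-01 -1.50150019e-04] [-3.14018726e+00  1.74243044e-03 -1.69571057e+00]
1 rows [[-0.3, 0.2, 53.3, -0.1, 0.1, 0.6]]
```

Call:
arm_command --pt "0 0 15 0 0 0.6" --pt "0 0 15 0 0 0" --pt "0 0 12 0 0 0" --pt "0 0 7 0 0 0" --pt "0 0 3 0 0 0" --pt "0 0 0 0 0 0"

```text
clock: 46.4
position: [0.4693, 0.0537, 0.0327]
tool_rot: [-3.137, 0.003, -1.703]
force: [1.1, 0.5, -0.4]
grip_width: 0.0273
```

Call:
arm_command --pt "0 0 0 0 0 0" --pt "0 0 0 0 0 0" --pt "0 0 0 0 0 0" --pt "0 0 0 0 0 0" --grip 0 --grip_force 40

```text
clock: 46.8
position: [0.4696, 0.0543, 0.0333]
tool_rot: [-3.136, 0.004, -1.703]
force: [3.3, 1.5, -11.8]
grip_width: 0.0082
```

Call:
arm_command --pt "-8 0 0 0 0 0" --pt "-14 0 0 0 0 0" --pt "-15 0 0 0 0 0" --pt "-15 0 0 0 0 0" --pt "-10 0 0 0 0 0" --pt "-5 0 0 0 0 0" --pt "0 0 0 0 0 0"

```text
clock: 47.5
position: [0.4791, 0.125, 0.0333]
tool_rot: [-3.136, 0.003, -1.704]
force: [3.2, 0.7, -10.5]
grip_width: 0.0085
```

```bash
python3 - <<'E'
from h import *
p=pose()[0];print(p,tocab(p),bot.observe()['tool_rot'])
g=cab(-.1192,.0005)
plan([(g[0],g[1],p[2],YX)],smax=80)
E
```

```text
[0.4791278  0.12498854 0.03330876] [-0.17188081 -0.00225647] [-3.13586656e+00  2.50855369e-03 -1.70361942e+00]
1 rows [[-52.7, 2.6, 0.1, -0.3, 0.1, 0.1]]
```

Call:
arm_command --pt "-8 0 0 0 0 0" --pt "-12 0 0 0 0 0" --pt "-11 0 0 0 0 0" --pt "-7 0 0 0 0 0" --pt "-4 0 0 0 0 0" --pt "-2 0 0 0 0 0" --pt "0 0 0 0 0 0"

```text
clock: 48.2
position: [0.4853, 0.1705, 0.0333]
tool_rot: [-3.136, 0.001, -1.705]
force: [2.0, -0.5, -9.8]
grip_width: 0.0085
```

```bash
python3 - <<'E'
from h import *
p=pose()[0];print(p,tocab(p),bot.observe()['tool_rot'],bot.observe()['force'])
E
```

```text
[0.48530498 0.1705197  0.03331112] [-0.12593253 -0.0022293 ] [-3.13618540e+00  1.27936552e-03 -1.70511611e+00] [ 1.96858154 -0.5064652  -9.76782917]
```

Just under 7 mm remain, so small steps until the force rises.

Call:
arm_command --pt "-3 0 0 0 0 0" --pt "-2.5 0 0 0 0 0" --pt "-2 0 0 0 0 0" --pt "-1.5 0 0 0 0 0"

```text
clock: 48.6
position: [0.4863, 0.1782, 0.0333]
tool_rot: [-3.137, -0.001, -1.707]
force: [1.9, -10.8, -4.3]
grip_width: 0.0084
```

```bash
python3 - <<'E'
from h import *
p=pose()[0];print(p,tocab(p),bot.observe()['force'])
E
```

```text
[0.48630857 0.17824213 0.03326226] [-0.11814532 -0.00218098] [  1.94162435 -10.78712871  -4.33964737]
```

Call:
arm_command --pt "-1.5 0 0 0 0 0" --pt "-1 0 0 0 0 0"

```text
clock: 48.8
position: [0.4863, 0.1781, 0.0333]
tool_rot: [-3.138, -0.004, -1.709]
force: [1.1, -6.7, -4.4]
grip_width: 0.0085
```

Call:
arm_command --pt "0 0 0 0 0 0" --pt "0 0 0 0 0 0" --pt "0 0 0 0 0 0" --pt "0 0 0 0 0 0" --grip 30

```text
clock: 49.2
position: [0.4865, 0.1795, 0.0343]
tool_rot: [-3.137, -0.003, -1.708]
force: [0.6, -0.5, -0.4]
grip_width: 0.0258
```

Call:
arm_command --pt "0 0 -15 0 0 0" --pt "0 0 -25 0 0 0" --pt "0 0 -30 0 0 0" --pt "0 0 -30 0 0 0" --pt "15 0 -30 0 0 0" --pt "40 0 0 0 0 0" --pt "40 0 0 0 0 0" --pt "40 0 0 0 0 0"

```text
clock: 50.0
position: [0.4677, 0.0495, 0.1706]
tool_rot: [-3.135, 0.002, -1.697]
force: [0.8, 0.2, -0.0]
grip_width: 0.0258
```

Call:
arm_command --pt "40 0 0 0 0 0" --pt "25 0 0 0 0 0" --pt "0 0 0 0 0 0"

```text
clock: 50.3
position: [0.4581, -0.0219, 0.1713]
tool_rot: [-3.133, 0.001, -1.702]
force: [0.1, 0.6, 0.5]
grip_width: 0.0259
```

```bash
python3 - <<'E'
from h import *
f=grab('top');g=grab('side')
a=f['color'][150:330,140:460,::-1];b=g['color'][150:390,180:500,::-1]
a=cv2.resize(a,None,fx=1.75,fy=1.75,interpolation=cv2.INTER_CUBIC);b=cv2.resize(b,(426,320)) 
im=np.zeros((600,800,3),np.uint8);im[:min(280,a.shape[0]),:560]=a[:280,:560];im[280:600,:426]=b
cv2.imwrite('pics/fin.png',im)
W=cloud(f);z=W[225:280,250:280];k=abs(z[...,2]-.069)<.008
for q in np.median(z[k],0)[None]: print(k.sum(),q,tocab(q))
# blue front in side view
hsv=cv2.cvtColor(g['color'],cv2.COLOR_RGB2HSV);m=(hsv[...,0]>100)&(hsv[...,0]<125)&(hsv[...,1]>130);m[:180]=0;m[260:]=0
w=cloud(g)[m];B=np.array([tocab(q) for q in w if np.isfinite(q[0])]);print(np.median(B,0),len(B))
items(f);print(bot.observe()['clock'],pose()[0])
E
```

```text
369 [0.4915927  0.18024206 0.06944904] [-0.11545022 -0.00714668]
[-0.0805675   0.02491272] 2348
[341. 201.] 109 rgb [103  45 122] [0.5996 0.0244 0.0255] rect [600.1  24.7] [23.4 21.6] 87.7
[340. 322.] 100 rgb [112 106  94] [0.3486 0.0215 0.0323] rect [349.   22.2] [ 9.9 45.5] 2.0
50.4 [ 0.45867626 -0.01893768  0.17133832]
```

View pics/fin.png

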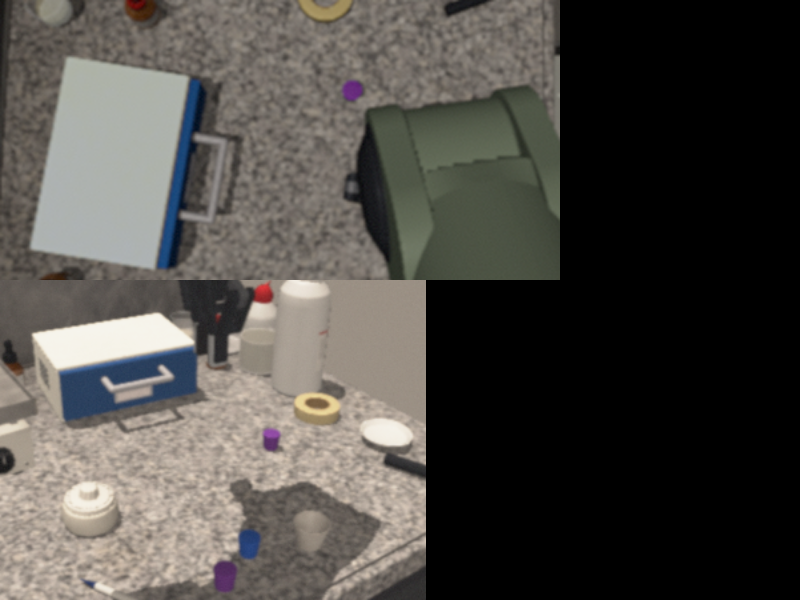

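```bash
python3 - <<'E'
from h import *
g=grab('side')['color'][:,:,::-1];a=cv2.imread('pics/side0.png')
def box(i):
    h=cv2.cvtColor(i,cv2.COLOR_BGR2HSV);m=((h[...,0]>100)&(h[...,0]<125)&(h[...,1]>130)).astype(np.uint8);m[:180]=0;m[260:]=0;m[:,:200]=0;m[:,335:]=0
    return cv2.boundingRect(m),m.sum()
print(box(a),box(g))
r=np.s_[195:245,200:330];print(cv2.phaseCorrelate(np.float32(cv2.cvtColor(a,6)[r]),np.float32(cv2.cvtColor(np.ascontiguousarray(g),6)[r])))
bot.job_done()
E
```

```text
((226, 201, 101, 53), np.uint64(2296)) ((226, 201, 101, 53), np.uint64(2327))
((0.5146750677201624, 0.06426736994788129), 0.9683012446650753)
the job is handed in; nothing more can be done
```

The kit is put away: all four items that were out are in the closed drawer under the cover plate. I handed the job in after about 50 s of robot time.

**What I did:** I pulled the drawer to its stop and set the plate on the cabinet top. The yellow strips, one white stirring bar and both red stoppers went into the tray. I then put the plate back on its pins, pushed the drawer home in small steps while gripping the handle, and moved the arm clear. The second stirring bar was not in the scene.

**Last checks:**
- **Tray:** the picture before covering showed all four items lying in the tray.
- **Plate:** its upper face read 56 mm (the seated height) at every point the side camera could see, and both pins came through. The front strip of the plate was hidden from that camera.
- **Drawer:** the push force rose to about 11 N and a further push moved nothing. In the side picture the blue front's outline has the same pixel bounds as at the start; a finer image match gave about half a pixel of shift.
- **Crucible and look-alikes:** the crucible stands upright. I handled none of the blue or purple stoppers, and they looked undisturbed in the final picture.

**Disagreements:**
- **Fingertip height:** the real fingertips were about 34 mm higher than the stated tool geometry implied. My first handle grasp closed on air, so I worked from the measured offset after that.
- **Grip width:** it read 2–3 mm low on everything I held.
- **Plate seating:** pressing the plate down briefly reached 39 N at the wrist, under the 120 N limit.

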